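# Snap spray-gun filters shut in the hand press and pack the kit tray

## Robot

A 6-joint arm with a two-finger parallel gripper is mounted at the origin on the work surface. World frame = base frame: x ahead of the robot, y to its left, z up, the work surface at z = 0. Lengths are in m, angles in rad, forces in N, time in s.
With the tool pointing down it reaches from about 0.375 to 0.975 m from the base axis. Payload 3.8 kg.
Tool frame: the origin (TCP) lies midway between the tips of the shut fingers; the grasp point (between the pads) lies 19 mm behind it; z points along the fingers, y is the line along which they close (so a half turn about z gives the same grasp; the last joint's range is limited). The gripper opens to 85 mm and grips with 20 to 120 N. Pads are 22 mm wide; open, the fingers measure 114 mm over their backs; the gripper's body (76 mm by 85 mm) begins 54 mm behind the grasp point. The pads swing forward as they close: fully open they stand 13 mm farther back than shut.
Start: joints at [-1.336, 0.264, 1.604, -0, 1.274, -0.037], TCP at [0.181, -0.65, 0.231] pointing down, gripper open.
Joint ranges: [-2.63, 2.63], [-0.94, 2.18], [0.31, 2.57], [-1.31, 4.45], [0, 2.66], [-2.55, 2.55]. Speed limits (rad/s): [2.57, 2.57, 3.14, 3.14, 3.14, 3.14].

## Interface

Orientations are given as a rotation vector (axis times angle).
In Python, from workcell import read_state, vision, ticket gives the robot as it stands. The module is installed in compiled form; this text tells all that it offers.
- The arm moves only by the tool jog_arm, never from a script. Its arguments are lists of equal length, an entry for each row: "turn": the turn, a rotation vector about the tool's x, y, z in rad, a list of three; "delta_pos": the shift along the tool's x, y, z in m, a list of three; "gripper": the finger opening in m, from 0 to 0.0854. In form: {"turn": [[rx, ry, rz], ...], "delta_pos": [[dx, dy, dz], ...], "gripper": [gripper, ...]}. A call has 1 to 20 rows; each row shifts and turns the commanded pose from where the row before left it, along the tool's axes as they then stand; what a row does not reach is not made up. A row lasts 1/12 s, in which the tool goes at most 41.7 mm and 7.16 degrees, less where a joint would pass 70% of its speed; a pose out of reach is approached as far as the arm can. A call with a gripper value outside its range is refused whole. The fingers move at their own pace and stop on an object; "grip_force" is the grip in N (left out, the last holds). Time passes only in rows, so rows that do not move let the fingers close. It gives the time, the measured TCP pose, the force, the opening and the grip force at its end, in the units of the state.
- read_state(): the state, without advancing time (a new reading comes with each control period).
- vision.read_camera(name): name is "scene" or "top"; returns the picture (480x640x3 uint8, red, green, blue); there is no depth.
- vision.calibration(name): a dict with "vfov" (degrees; the focal length in pixels is half the picture's height over the tangent of half this angle, whatever the lens; pixels are square), "cx", "cy" (the principal point, pixels), "dist" ([k1, k2, p1, p2, k3] as OpenCV has them; the pictures are not rectified), "R" (3x3) and "t" (3): a world point X has camera coordinates R X + t. Camera axes: x right, y down, z forward; pixel columns grow to the right and rows downward; lengths in m; the calibration is good to about 2 mm. A picture is of the moment at which its call begins. calibration takes no time and is no camera call.
- ticket.finish_job(): hands the job in; it is judged then, once.
The state is a dict: "time": time; "q": joint angles; "joint_vel": joint speeds; "joint_torque": joint torques, N m; "tool_pos": TCP position; "tcp_rot": TCP orientation; "wrist_force": force on the tool from outside, world axes, zero at the start; "torque": the same for the moment, N m; "width": opening from 0.0 (shut) to 1.0 (fully open); "grip_force": force on a finger pad.
Only numpy, scipy, OpenCV 4.12 (cv2) and the standard library are available. Lean on these libraries where they do the work, as an engineer would, in place of code of your own. Each camera call takes 0.05 s, during which the arm holds its last target. There are 200 camera calls.

## Task

Snap every loose filter shut: lay them one at a time between the jaws of the hand press and squeeze its two handles together until the resistance gives way with a click; never squash a filter shut with the fingers. Lay the shut filters flat in the kit tray, then lay the cover plate into the tray's rim and press it down until it clicks and sits flush and level. Leave the tin, the cardboard box and the mug where they are.

Things in the scene. Friction and masses are not known exactly. Their poses are not given: they have to be found in the camera images.
- press: Steel hand press fixed to the table. Origin under its 12 mm deck (x -45..75, y -42..42 mm), midway between the jaws (white cross). Jaws close along y; open pads 45 mm apart at the narrowest, 15 to 35 mm above the table. A filter is laid flat on the deck there, length along y, with 40 mm free on both x sides. Hinge pins at x +55, y +-30; the handles run past the jaws to -x, beyond the deck. Height 45 mm.
- press_bed (a point): Middle of the deck between the jaws, on the deck's top face (12 mm above the table); axes as the press.
- grip_left (a point): Where to squeeze the left (+y) handle: middle of its black rubber grip, 65 mm from the jaw middle towards -x and 25 mm above the table; grips are 12 mm wide, 20 mm high, 66 mm long, with free table beneath. It moves with the handle.
- grip_right (a point): The same point of the right (-y) handle. Measured over both outer faces there the handles are about 65 mm wide when open and 28 mm when a filter has been snapped shut.
- handle_left (a joint): Closing angle of the left handle, rad: 0 open, about 0.09 when the jaws meet an open filter, 0.155 on a shut filter, 0.17 stop. The right handle is geared to it. A spring opens both when let go; snapping a filter takes about 15 N on each grip.
- tray: Grey open tray fixed to the table: outside 94 (x) x 192 (y) mm, walls and floor 4 mm, rim 43 mm high. Origin at the centre of its underside. Inside 86 x 184 mm; a black seat bar 12 mm wide along each y end leaves 86 x 160 mm of floor, where filters lie flat in a row, length along y (50 mm apart leaves room).
- seat (a joint): Travel of the two black seat bars, m, downward: 0 = up (tops 41 mm above the table, 2 mm below the rim), 0.004 = clicked down (37 mm), where they stay. The cover laid on them must be pushed down with about 12 N until they click.
- cover: Flat aluminium plate 78 (x) x 176 (y) x 6 mm with a black grip bar 16 (x) x 50 (y) mm on its middle, bar top 30 mm above the underside; 120 g. Origin at the centre of the underside. Fits inside the tray's rim either way round, long side along the tray's y, 4 mm play all round, resting on the seat bars.
- tin: Grey grease tin, 66 mm across, 60 mm high; leave alone. Origin at the centre of its foot.
- kitbox: Shut cardboard box 170 x 240 x 60 mm; leave alone. Origin at the centre of its underside.
- cup: White mug, 80 mm across, 90 mm high; leave alone. Origin at the centre of its foot.
- filter1: White body half with a grey cap half, square section 26 x 26 mm, lying on a long side, 60 g. Length along its y: white end at y -19 mm, grey end at +19 open, +13 shut (38 or 32 mm long). Origin on the centre line. A round neck shows between: 8 mm long open, 2 shut. Its ends resist to about 24 N, then the cap gives and snaps shut for good. Of four filters some are absent.
- filter2: Snap filter, same as filter1.
- filter3: Snap filter, same as filter1.
- filter4: Snap filter, same as filter1.
- cap1 (a joint): Cap travel of filter1, m: 0 open, 0.006 snapped shut.
- cap2 (a joint): Cap travel of filter2, m: 0 open, 0.006 snapped shut.
- cap3 (a joint): Cap travel of filter3, m: 0 open, 0.006 snapped shut.
- cap4 (a joint): Cap travel of filter4, m: 0 open, 0.006 snapped shut.
Not all that is in view belongs to the job. What is shaped like the tray but purple is not meant. Leave any blue look-alike of the filter2 alone.

How it is judged:
By the outcome, as a careful person would: the job done as asked, in the order asked, and still so for the second after the job is handed in, with the robot touching nothing.
Of filter1, filter2, filter3, filter4 only 2 to 3 are there at a start; the rules pass over those that are not, and their reading is None.
At some moment in a run one of filter1, filter2, filter3, filter4, cover may be knocked a few centimetres aside while the robot is not near it.
It also fails if it takes over 210 s, if anything falls off the work surface, if the arm or the gripper's body presses on something with over 40 N, if the wrist force passes 120 N, or if a joint passes its speed limit or range.

## Working session

There is one attempt and no reset: what is moved stays moved. The work goes in short steps, Python scripts to look and compute and a tool call to move; the robot and the scene stay as the last step left them, time stands still between calls to the robot, and variables do not carry over. Pictures are saved under pics/ and viewed, at most 14 in all, crops included, and the job is handed in when it is done.

Besides the shell and the picture viewer there is one more tool, called after "Emit:" by a JSON object that holds its "fn" and its "kwargs". jog_arm: Moves the arm, as the interface text tells. Its arguments: {"type":"object","properties":{"turn":{"type":"array","items":{"type":"array","items":{"type":"number"}}},"delta_pos":{"type":"array","items":{"type":"array","items":{"type":"number"}}},"gripper":{"type":"array","items":{"type":"number"}},"grip_force":{"type":"number"}},"required":["turn","delta_pos","gripper"]}

```bash
mkdir -p pics; python3 - <<'E'
from workcell import read_state, vision
import cv2
for n in("scene","top"):
    im=vision.read_camera(n); cv2.imwrite(f"pics/{n}0.png",im[:,:,::-1])
    print(vision.calibration(n))
print(read_state())
E
```

```text
{'vfov': 52.65384664346156, 'cx': 317.2719237727773, 'cy': 236.36768626279965, 'dist': array([-0.02977464,  0.        ,  0.        ,  0.        ,  0.        ]), 'R': array([[ 0.79017217,  0.61284206,  0.00724993],
       [ 0.50450378, -0.64367775, -0.57546059],
       [-0.34799983,  0.45837056, -0.81779738]]), 't': array([-0.4003707 , -0.25885105,  1.1261587 ])}
{'vfov': 49.04539477582335, 'cx': 320.1060675930472, 'cy': 235.24958497334927, 'dist': array([-0.12270652,  0.        ,  0.        ,  0.        ,  0.        ]), 'R': array([[ 0.00432649, -0.9998058 , -0.01922611],
       [-0.99458963, -0.00230678, -0.10385639],
       [ 0.10379187,  0.01957142, -0.99440646]]), 't': array([-0.0219741 ,  0.51288092,  1.02966804])}
{'time': 0.1, 'q': array([-1.33584973e+00,  2.64690032e-01,  1.60527213e+00, -3.31977217e-05,
        1.27370161e+00, -3.69316560e-02]), 'joint_vel': array([ 0.00040378, -0.00130611, -0.00351852,  0.0006096 ,  0.00015251,
       -0.0015801 ]), 'joint_torque': array([ 3.63171521e-04, -5.16706824e+01, -3.68588948e+01, -1.82030544e-05,
        6.28098656e-03, -7.74176616e-07]), 'tool_pos': array([ 0.18107435, -0.64955544,  0.23005956]), 'tcp_rot': array([-3.11056893e+00, -4.25487532e-01,  3.70934377e-04]), 'wrist_force': array([ 0.59925488, -0.27659486,  0.00522688]), 'torque': array([ 0.04738838,  0.03201381, -0.01690973]), 'grip_force': 0.0, 'width': 1.002095415887184}
```

View pics/scene0.png

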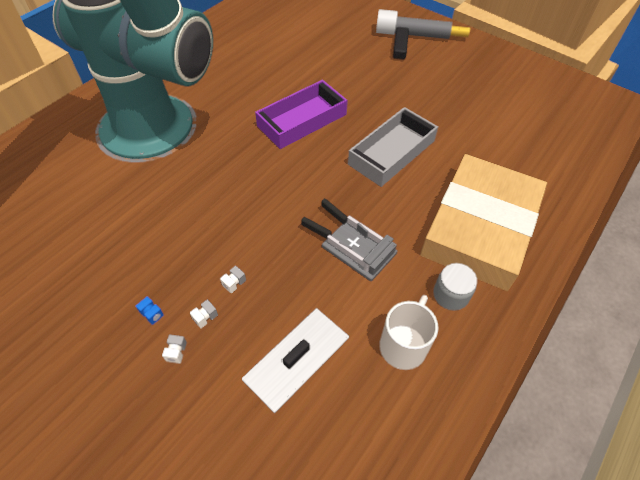

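View pics/top0.png

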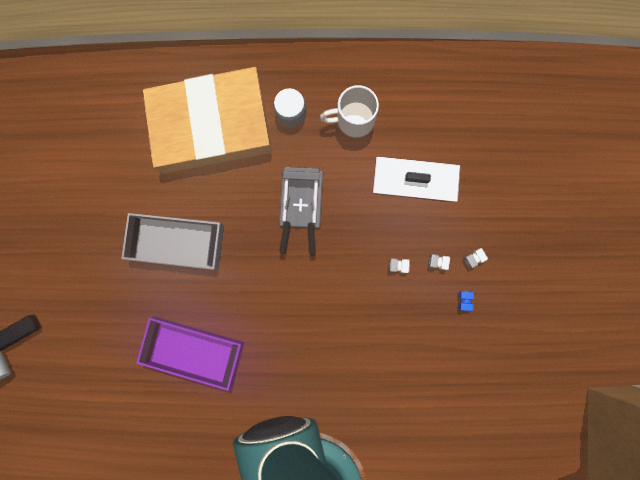

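```bash
cat > h.py <<'E'
import numpy as np, cv2
from workcell import read_state, vision
from scipy.spatial.transform import Rotation as Rn
def cal(n):
    c=vision.calibration(n); f=240/np.tan(np.radians(c["vfov"]/2))
    return np.array([[f,0,c["cx"]],[0,f,c["cy"]],[0,0,1]]),c["dist"],c["R"],c["t"]
def ray(n,p):
    K,d,R,t=cal(n); u=cv2.undistortPoints(np.array(p,float).reshape(-1,1,2),K,d).reshape(-1,2)
    return -R.T@t, np.c_[u,np.ones(len(u))]@R
def plane(n,p,z):
    C,D=ray(n,p); return C+D*((z-C[2])/D[:,2])[:,None]
def proj(n,X):
    K,d,R,t=cal(n); return cv2.projectPoints(np.array(X,float).reshape(-1,3),cv2.Rodrigues(R)[0],t,K,d)[0].reshape(-1,2)
def snap(n,tag):
    im=vision.read_camera(n); cv2.imwrite(f"pics/{tag}.png",im[:,:,::-1]); return im
def crop(im,x,y,w,h,s): return cv2.resize(im[y:y+h,x:x+w],None,fx=s,fy=s,interpolation=cv2.INTER_CUBIC)
E
python3 - <<'E'
from h import *
t=cv2.imread("pics/top0.png"); s=cv2.imread("pics/scene0.png")
a=crop(t,380,240,116,75,6.8); b=crop(s,130,260,120,110,5)
cv2.imwrite("pics/c1.png",np.vstack([cv2.resize(a,(700,453))[:300],np.zeros((1,700,3),np.uint8)]))
c=crop(t,270,160,65,100,5.8); d=crop(s,295,195,110,85,4.3)
o=np.zeros((590,800,3),np.uint8); o[:580,:377]=c; o[:366,380:380+420]=d[:366,:420]
cv2.imwrite("pics/c2.png",o)
for n in("top","scene"): print(n,ray(n,[[0,0]])[0])
E
```

```text
top [ 0.40332994 -0.0409388   1.07675204]
scene [ 0.83885615 -0.43745065  0.77491371]
```

View pics/c1.png

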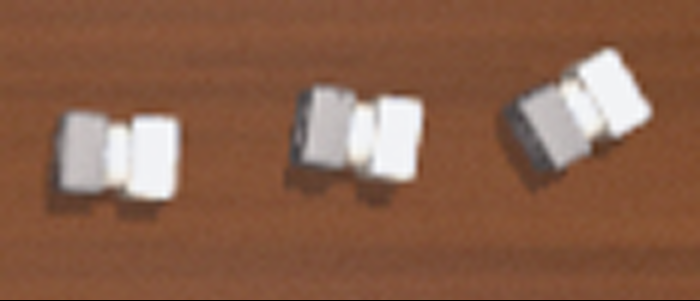

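View pics/c2.png

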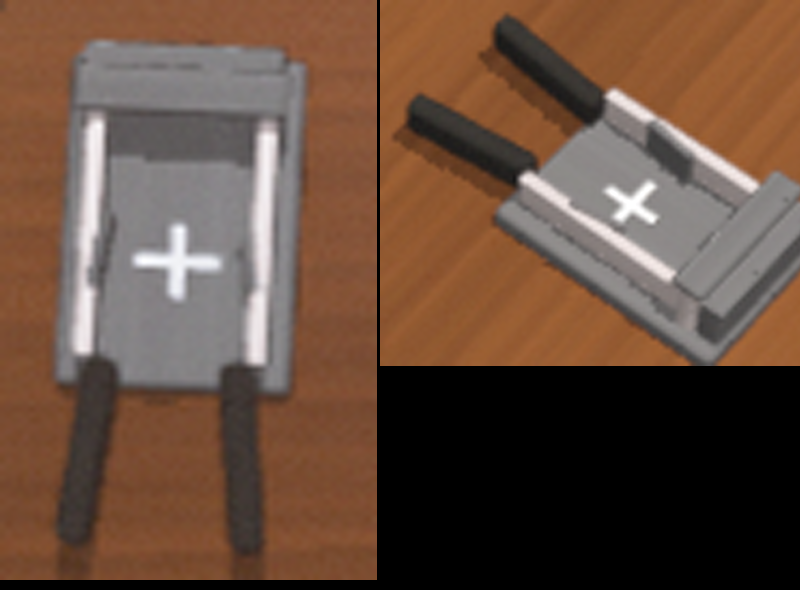

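```bash
cat >> h.py <<'E'
def rect(n,mask,z,near=None,amin=30):
    """world min-area rects of mask components, cast to plane z"""
    out=[]
    cs=cv2.findContours(mask.astype(np.uint8),cv2.RETR_EXTERNAL,cv2.CHAIN_APPROX_NONE)[0]
    for c in cs:
        if cv2.contourArea(c)<amin: continue
        w=plane(n,c.reshape(-1,2),z)[:,:2].astype(np.float32)
        (cx,cy),(a,b),_=r=cv2.minAreaRect(w); bx=cv2.boxPoints(r)
        e=max((bx[1]-bx[0],bx[2]-bx[1]),key=np.linalg.norm)
        out.append((np.round([cx,cy],4),np.round(sorted([a,b]),4),round(float(np.degrees(np.arctan2(e[1],e[0])))%180,1),c.reshape(-1,2).mean(0).round(0)))
    return out
def hsv(im): return cv2.cvtColor(im,cv2.COLOR_RGB2HSV)
def filters(im,z=.026,roi=None):
    h=hsv(im); m=((h[...,1]<60)&(h[...,2]>130)).astype(np.uint8)
    if roi: q=np.zeros_like(m); x,y,w,hh=roi; q[y:y+hh,x:x+w]=m[y:y+hh,x:x+w]; m=q
    return rect("top",m,z)
E
python3 - <<'E'
from h import *
im=cv2.imread("pics/top0.png")[:,:,::-1].copy(); h=hsv(im)
for r in filters(im,roi=(370,235,130,55)): print("F",*r)
for r in filters(im,.006,roi=(365,150,105,60)): print("cover",*r)
for r in rect("top",(h[...,2]<60)&(np.indices(h.shape[:2])[1]>390)&(np.indices(h.shape[:2])[0]<200)&(np.indices(h.shape[:2])[1]<450)&(np.indices(h.shape[:2])[0]>160),.030): print("bar",*r)
m=(h[...,1]<60)&(h[...,2]>80); q=np.zeros_like(m); q[205:280,110:230]=m[205:280,110:230]
for r in rect("top",q,.043): print("tray",*r)
print("scale cross",plane("top",[[270+177/5.8,160+262/5.8]],.012))
P=[[270+58/5.8,160+385/5.8],[270+290/5.8,160+393/5.8],[270+302/5.8,160+64/5.8],[270+77/5.8,160+60/5.8]]
print("deck",plane("top",P,.012).round(4))
print("scene cross",plane("scene",[[295+633/4.3-380/4.3,195+202/4.3]],.012))
# grips left axis
print("grips",plane("top",[[270+97/5.8,160+362/5.8],[270+75/5.8,160+540/5.8],[270+241/5.8,160+370/5.8],[270+248/5.8,160+550/5.8]],.035).round(4))
E
```

```text
F [ 0.4533 -0.179 ] [0.0268 0.0384] 86.5 [400. 265.]
F [ 0.4605 -0.2602] [0.0274 0.0377] 81.3 [440. 261.]
F [ 0.4691 -0.3353] [0.0273 0.0382] 117.6 [477. 257.]
cover [ 0.634  -0.2193] [0.0784 0.1771] 84.2 [416. 179.]
tray [0.499  0.2765] [0.0951 0.2012] 84.1 [173. 242.]
scale cross [[0.57637043 0.02045407 0.012     ]]
deck [[ 0.5325  0.0621  0.012 ]
 [ 0.5298 -0.0197  0.012 ]
 [ 0.6478 -0.0235  0.012 ]
 [ 0.6494  0.0569  0.012 ]]
scene cross [[0.57719075 0.02288134 0.012     ]]
grips [[ 0.5377  0.0465  0.035 ]
 [ 0.4762  0.0533  0.035 ]
 [ 0.535  -0.0033  0.035 ]
 [ 0.473  -0.006   0.035 ]]
```

```bash
cat >> h.py <<'E'
def go(x,y,z,psi):
    """turn (tool rotvec) then shift (tool axes after turn) to TCP x,y,z, closing axis at psi deg"""
    s=read_state(); R0=Rn.from_rotvec(s["tcp_rot"]); 
    best=None
    a=np.radians(psi); R1=Rn.from_matrix(np.c_[[-np.sin(a),np.cos(a),0],[np.cos(a),np.sin(a),0],[0,0,-1]])
    r=(R0.inv()*R1).as_rotvec(); d=R1.inv().apply(np.array([x,y,z])-s["tool_pos"])
    print("turn",r.round(4),"rows %.1f"%(np.degrees(np.linalg.norm(r))/7.16),"shift",d.round(4),"rows %.1f"%(np.linalg.norm(d)/.0417))
def st():
    s=read_state(); print("t%.2f"%s["time"],"p",s["tool_pos"].round(4),"F",s["wrist_force"].round(1),"w %.4f"%(s["width"]*.0854),"g %.1f"%s["grip_force"],"psi %.1f"%np.degrees(np.arctan2(*Rn.from_rotvec(s["tcp_rot"]).as_matrix()[:2,1][::-1])))
E
python3 - <<'E'
from h import *
t=cv2.imread("pics/top0.png"); s=cv2.imread("pics/scene0.png")
o=np.zeros((600,800,3),np.uint8)
a=crop(t,115,205,115,72,5); b=crop(s,340,100,105,90,4)  
a=cv2.resize(t[205:277,115:230],None,fx=3.9,fy=3.9,interpolation=cv2.INTER_CUBIC)
b=cv2.resize(s[100:190,340:445],None,fx=3,fy=3,interpolation=cv2.INTER_CUBIC)
o[:a.shape[0],:a.shape[1]]=a; o[300:300+b.shape[0],:b.shape[1]]=b
cv2.imwrite("pics/c3.png",o)
st(); go(.4533,-.179,.10,-3.5)
E
```

```text
t0.10 p [ 0.1811 -0.6496  0.2301] F [ 0.6 -0.3  0. ] w 0.0856 g 0.0 psi -74.4
turn [-0.0018 -0.0013 -1.2378] rows 9.9 shift [0.4863 0.243  0.1301] rows 13.4
```

View pics/c3.png

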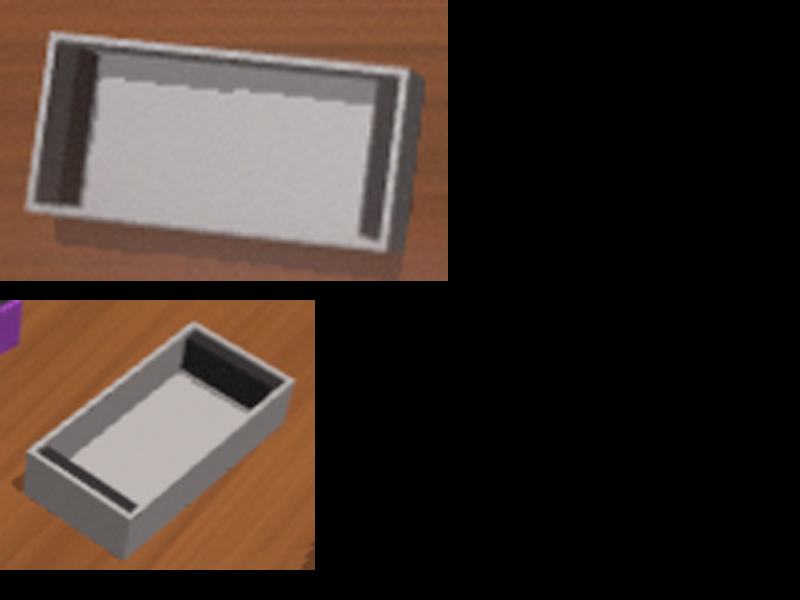

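The crop shows the tray rim's four outer corners: top camera crop (50,32), (410,70), (386,250), (27,212); scene crop (193,322), (294,380), (130,515), (27,452). I'm starting the approach to filter A now and computing the tray pose alongside.

Emit:
{"fn": "jog_arm", "kwargs": {"turn": [[0, 0, -0.124], [0, 0, -0.124], [0, 0, -0.124], [0, 0, -0.124], [0, 0, -0.124], [0, 0, -0.124], [0, 0, -0.124], [0, 0, -0.124], [0, 0, -0.124], [0, 0, -0.122], [0, 0, 0], [0, 0, 0], [0, 0, 0], [0, 0, 0], [0, 0, 0], [0, 0, 0], [0, 0, 0], [0, 0, 0], [0, 0, 0], [0, 0, 0]], "delta_pos": [[0, 0, 0], [0, 0, 0], [0, 0, 0], [0, 0, 0], [0, 0, 0], [0, 0, 0], [0, 0, 0], [0, 0, 0], [0, 0, 0], [0, 0, 0.02], [0.035, 0.017, 0.008], [0.035, 0.017, 0.008], [0.035, 0.017, 0.008], [0.035, 0.017, 0.008], [0.035, 0.017, 0.008], [0.035, 0.017, 0.008], [0.035, 0.017, 0.008], [0.035, 0.017, 0.008], [0.035, 0.017, 0.008], [0.035, 0.017, 0.008]], "gripper": [0.05, 0.05, 0.05, 0.05, 0.05, 0.05, 0.05, 0.05, 0.05, 0.05, 0.05, 0.05, 0.05, 0.05, 0.05, 0.05, 0.05, 0.05, 0.05, 0.05], "grip_force": 30}}

```text
time: 1.77
tool_pos: [0.3725, -0.3093, 0.1307]
tcp_rot: [-2.288, -2.152, -0.0]
wrist_force: [0.7, 0.3, -0.3]
width: 0.586
grip_force: 0.0
```

```bash
python3 - <<'E'
from h import *
st(); go(.4533,-.179,.05,-3.5)
T=np.array([[50,32],[410,70],[386,250],[27,212]])/3.9+[115,205]
S=np.array([[193,22],[294,80],[130,215],[27,152]])/3+[340,100]
for n,p in(("top",T),("scene",S)):
    w=plane(n,p,.043)[:,:2]; print(n,w.round(4).tolist(),"c",w.mean(0).round(4))
    for i in range(4): d=w[(i+1)%4]-w[i]; print(np.linalg.norm(d).round(4),np.degrees(np.arctan2(d[1],d[0])).round(1)%180)
E
```

```text
t1.77 p [ 0.3725 -0.3093  0.1307] F [ 0.7  0.3 -0.3] w 0.0500 g 0.0 psi -3.5
turn [-0.0002 -0.0002 -0.0003] rows 0.0 shift [0.135  0.0727 0.0807] rows 4.2
top [[0.5554, 0.3708], [0.5355, 0.1792], [0.4433, 0.1895], [0.4614, 0.3792]] c [0.4989 0.2797]
0.1926 84.1
0.0927 173.7
0.1906 84.6
0.0944 174.9
scene [[0.4631, 0.3801], [0.5557, 0.3715], [0.5346, 0.1836], [0.4445, 0.1889]] c [0.4995 0.281 ]
0.093 174.7
0.1891 83.6
0.0902 176.6
0.1921 84.5
```

Emit:
{"fn": "jog_arm", "kwargs": {"turn": [[0, 0, 0], [0, 0, 0], [0, 0, 0], [0, 0, 0], [0, 0, 0], [0, 0, 0]], "delta_pos": [[0.027, 0.0145, 0.016], [0.027, 0.0145, 0.016], [0.027, 0.0145, 0.016], [0.027, 0.0145, 0.016], [0.027, 0.0147, 0.0167], [0, 0, 0]], "gripper": [0.05, 0.05, 0.05, 0.05, 0.05, 0.05]}}

```text
time: 2.27
tool_pos: [0.4522, -0.176, 0.0472]
tcp_rot: [-2.28, -2.153, 0.001]
wrist_force: [0.3, 0.7, -0.5]
width: 0.579
grip_force: 0.0
```

```bash
python3 - <<'E'
from h import *
st(); go(.4533,-.179,.004,-3.5)
E
```

```text
t2.27 p [ 0.4522 -0.176   0.0472] F [ 0.3  0.7 -0.5] w 0.0494 g 0.0 psi -3.3
turn [-0.0049 -0.0036  0.0037] rows 0.1 shift [-0.0029  0.0013  0.0432] rows 1.0
```

Emit:
{"fn": "jog_arm", "kwargs": {"turn": [[0, 0, 0], [0, 0, 0], [0, 0, 0], [0, 0, 0]], "delta_pos": [[-0.0029, 0.0013, 0], [0, 0, 0.02], [0, 0, 0.015], [0, 0, 0]], "gripper": [0.05, 0.05, 0.05, 0.05]}}

```text
time: 2.6
tool_pos: [0.4519, -0.1841, 0.0136]
tcp_rot: [-2.286, -2.149, 0.003]
wrist_force: [-0.5, 0.2, -0.0]
width: 0.588
grip_force: 0.0
```

```bash
python3 - <<'E'
from h import *
st(); go(.4533,-.179,.004,-3.5)
E
```

```text
t2.60 p [ 0.4519 -0.1841  0.0136] F [-0.5  0.2 -0. ] w 0.0502 g 0.0 psi -3.5
turn [-0.004  -0.0012 -0.0008] rows 0.0 shift [0.0052 0.0011 0.0096] rows 0.3
```

Emit:
{"fn": "jog_arm", "kwargs": {"turn": [[0, 0, 0], [0, 0, 0], [0, 0, 0], [0, 0, 0]], "delta_pos": [[0.003, 0, 0.006], [0, 0, 0], [0, 0, 0], [0, 0, 0]], "gripper": [0.05, 0.05, 0.05, 0.05]}}

```text
time: 2.93
tool_pos: [0.455, -0.1816, 0.0105]
tcp_rot: [2.287, 2.151, 0.001]
wrist_force: [0.8, 0.5, 0.6]
width: 0.589
grip_force: 0.0
```

```bash
python3 - <<'E'
from h import *
st(); go(.4533,-.179,.004,-3.5)
E
```

```text
t2.93 p [ 0.455  -0.1816  0.0105] F [0.8 0.5 0.6] w 0.0503 g 0.0 psi -3.5
turn [ 0.0016  0.0007 -0.0003] rows 0.0 shift [ 0.0024 -0.0018  0.0065] rows 0.2
```

Emit:
{"fn": "jog_arm", "kwargs": {"turn": [[0, 0, 0], [0, 0, 0], [0, 0, 0]], "delta_pos": [[0.002, -0.0015, 0.006], [0, 0, 0], [0, 0, 0]], "gripper": [0.05, 0.05, 0.05]}}

```text
time: 3.18
tool_pos: [0.4525, -0.1785, 0.0034]
tcp_rot: [-2.288, -2.152, 0.0]
wrist_force: [0.5, -1.3, -0.5]
width: 0.584
grip_force: 0.0
```

```bash
python3 - <<'E'
from h import *
st(); go(.4533,-.179,.004,-3.5)
E
```

```text
t3.18 p [ 0.4525 -0.1785  0.0034] F [ 0.5 -1.3 -0.5] w 0.0499 g 0.0 psi -3.5
turn [-0.0006 -0.0002  0.0002] rows 0.0 shift [-0.0004  0.0008 -0.0006] rows 0.0
```

Emit:
{"fn": "jog_arm", "kwargs": {"turn": [[0, 0, 0], [0, 0, 0], [0, 0, 0], [0, 0, 0], [0, 0, 0], [0, 0, 0], [0, 0, 0], [0, 0, 0], [0, 0, 0], [0, 0, 0], [0, 0, 0], [0, 0, 0]], "delta_pos": [[0, 0, 0], [0, 0, 0], [0, 0, 0], [0, 0, 0], [0, 0, 0], [0, 0, 0], [0, 0, -0.02], [0, 0, -0.03], [0, 0, -0.03], [0, 0, -0.02], [0, 0, 0], [0, 0, 0]], "gripper": [0.02, 0.02, 0.02, 0.02, 0.02, 0.02, 0.02, 0.02, 0.02, 0.02, 0.02, 0.02]}}

```text
time: 4.18
tool_pos: [0.454, -0.1793, 0.1049]
tcp_rot: [2.286, 2.151, 0.002]
wrist_force: [0.0, 0.6, -1.3]
width: 0.297
grip_force: 29.7
```

```bash
python3 - <<'E'
from h import *
st(); go(.5765,.021,.10,-2)
E
```

```text
t4.18 p [ 0.454  -0.1793  0.1049] F [ 0.   0.6 -1.3] w 0.0253 g 29.7 psi -3.5
turn [ 0.003   0.0012 -0.0261] rows 0.2 shift [0.2045 0.1155 0.0049] rows 5.6
```

Emit:
{"fn": "jog_arm", "kwargs": {"turn": [[0, 0, -0.026], [0, 0, 0], [0, 0, 0], [0, 0, 0], [0, 0, 0], [0, 0, 0], [0, 0, 0], [0, 0, 0], [0, 0, 0], [0, 0, 0], [0, 0, 0], [0, 0, 0]], "delta_pos": [[0, 0, 0], [0.025, 0.014, 0], [0.03, 0.017, 0], [0.03, 0.017, 0], [0.03, 0.017, 0], [0.03, 0.017, 0], [0.03, 0.017, 0], [0.0195, 0.011, 0.005], [0.01, 0.0055, 0.03], [0, 0, 0], [0, 0, 0], [0, 0, 0]], "gripper": [0.02, 0.02, 0.02, 0.02, 0.02, 0.02, 0.02, 0.02, 0.02, 0.02, 0.02, 0.02]}}

```text
time: 5.18
tool_pos: [0.5739, 0.0212, 0.0671]
tcp_rot: [-2.258, -2.181, 0.004]
wrist_force: [0.3, -1.2, -0.0]
width: 0.296
grip_force: 29.8
```

```bash
python3 - <<'E'
from h import *
st(); go(.5765,.021,.018,-2)
E
```

```text
t5.18 p [0.5739 0.0212 0.0671] F [ 0.3 -1.2 -0. ] w 0.0253 g 29.8 psi -2.0
turn [-0.0036  0.0004  0.    ] rows 0.0 shift [-0.0001  0.0026  0.0491] rows 1.2
```

Emit:
{"fn": "jog_arm", "kwargs": {"turn": [[0, 0, 0], [0, 0, 0], [0, 0, 0], [0, 0, 0]], "delta_pos": [[0, 0.002, 0.022], [0, 0, 0], [0, 0, 0], [0, 0, 0]], "gripper": [0.02, 0.02, 0.02, 0.02]}}

```text
time: 5.52
tool_pos: [0.5776, 0.0208, 0.0475]
tcp_rot: [2.261, 2.181, 0.0]
wrist_force: [0.3, -0.1, -0.9]
width: 0.294
grip_force: 29.8
```

```bash
python3 - <<'E'
from h import *
st(); go(.5765,.021,.018,-2)
im=snap("scene","s1"); cv2.imwrite("pics/s1c.png",crop(im,290,180,125,110,5)[:,:,::-1])
st()
E
```

```text
t5.52 p [0.5776 0.0208 0.0475] F [ 0.3 -0.1 -0.9] w 0.0251 g 29.8 psi -2.1
turn [ 0.0005  0.0001 -0.0011] rows 0.0 shift [ 0.0002 -0.0011  0.0295] rows 0.7
t5.57 p [0.578  0.0209 0.0478] F [-0.2 -0.2  0.2] w 0.0254 g 29.8 psi -2.1
```

View pics/s1c.png

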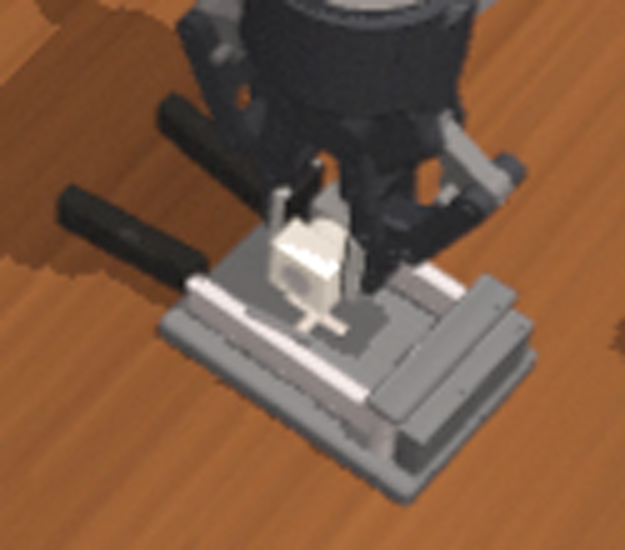

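```bash
python3 - <<'E'
from h import *
z=.0438
p=np.array([[272,280],[330,312]])/5+[290,180]; print(plane("scene",p,z).round(4))
p=np.array([[275,240],[335,277]])/5+[290,180]; print(plane("scene",p,z+.026).round(4))
c,s=np.cos(np.radians(-2)),np.sin(np.radians(-2))
for x in(-13,13): print((np.array([.577,.0209])+np.array([[c,-s],[s,c]])@[x/1e3,-.019]).round(4))
E
```

```text
[[0.5666 0.0039 0.0438]
 [0.5918 0.0054 0.0438]]
[[0.5668 0.0031 0.0698]
 [0.5932 0.0031 0.0698]]
[0.5633 0.0024]
[0.5893 0.0015]
```

Emit:
{"fn": "jog_arm", "kwargs": {"turn": [[0, 0, 0], [0, 0, 0], [0, 0, 0], [0, 0, 0], [0, 0, 0]], "delta_pos": [[0, -0.0015, 0.012], [0, 0, 0.015], [0, 0, 0.0025], [0, 0, 0], [0, 0, 0]], "gripper": [0.02, 0.02, 0.02, 0.02, 0.02]}}

```text
time: 5.98
tool_pos: [0.5759, 0.0214, 0.017]
tcp_rot: [-2.26, -2.182, 0.0]
wrist_force: [0.9, 0.2, -1.3]
width: 0.299
grip_force: 29.8
```

```bash
python3 - <<'E'
from h import *
st()
E
```

```text
t5.98 p [0.5759 0.0214 0.017 ] F [ 0.9  0.2 -1.3] w 0.0255 g 29.8 psi -2.0
```

Emit:
{"fn": "jog_arm", "kwargs": {"turn": [[0, 0, 0], [0, 0, 0], [0, 0, 0], [0, 0, 0], [0, 0, 0], [0, 0, -0.12], [0, 0, -0.12], [0, 0, -0.12], [0, 0, -0.12], [0, 0, -0.12], [0, 0, -0.12], [0, 0, -0.12], [0, 0, -0.12], [0, 0, -0.12], [0, 0, -0.12], [0, 0, -0.12], [0, 0, -0.12], [0, 0, -0.12], [0, 0, -0.011], [0, 0, 0]], "delta_pos": [[0, 0, 0], [0, 0, 0], [0, 0, 0], [0, 0, -0.02], [0, 0, -0.035], [0, 0, -0.035], [0, 0, 0], [0, 0, 0], [0, 0, 0], [0, 0, 0], [0, 0, 0], [0, 0, 0], [0, 0, 0], [0, 0, 0], [0, 0, 0], [0, 0, 0], [0, 0, 0], [0, 0, 0], [0, 0, 0], [0, 0, 0]], "gripper": [0.042, 0.042, 0.042, 0.042, 0.042, 0.042, 0.0854, 0.0854, 0.0854, 0.0854, 0.0854, 0.0854, 0.0854, 0.0854, 0.0854, 0.0854, 0.0854, 0.0854, 0.0854, 0.0854]}}

```text
time: 7.65
tool_pos: [0.5761, 0.0215, 0.1073]
tcp_rot: [0.059, 3.141, 0.0]
wrist_force: [0.4, -0.6, -0.1]
width: 0.998
grip_force: 0.0
```

```bash
python3 - <<'E'
from h import *
st(); go(.5095,.0233,.06,88)
E
```

```text
t7.65 p [0.5761 0.0215 0.1073] F [ 0.4 -0.6 -0.1] w 0.0852 g 0.0 psi 87.9
turn [ 0.      0.0003 -0.0024] rows 0.0 shift [ 0.0666 -0.0006  0.0473] rows 2.0
```

Emit:
{"fn": "jog_arm", "kwargs": {"turn": [[0, 0, 0], [0, 0, 0], [0, 0, 0], [0, 0, 0], [0, 0, 0], [0, 0, 0]], "delta_pos": [[0.033, 0, 0], [0.0335, 0, 0.017], [0, 0, 0.03], [0, 0, 0], [0, 0, 0], [0, 0, 0]], "gripper": [0.0854, 0.0854, 0.0854, 0.0854, 0.0854, 0.0854]}}

```text
time: 8.15
tool_pos: [0.5113, 0.0238, 0.0614]
tcp_rot: [0.057, 3.139, 0.0]
wrist_force: [0.4, 0.6, -0.5]
width: 1.001
grip_force: 0.0
```

```bash
python3 - <<'E'
from h import *
im=snap("scene","s2"); cv2.imwrite("pics/s2c.png",crop(im,290,180,125,110,5)[:,:,::-1])
st(); go(.5095,.0233,.006,88)
E
```

```text
t8.20 p [0.5121 0.0238 0.0619] F [-0.3 -0.6 -0.4] w 0.0852 g 0.0 psi 87.9
turn [ 0.0001  0.0035 -0.0009] rows 0.0 shift [ 0.0026 -0.0006  0.0559] rows 1.3
```

View pics/s2c.png

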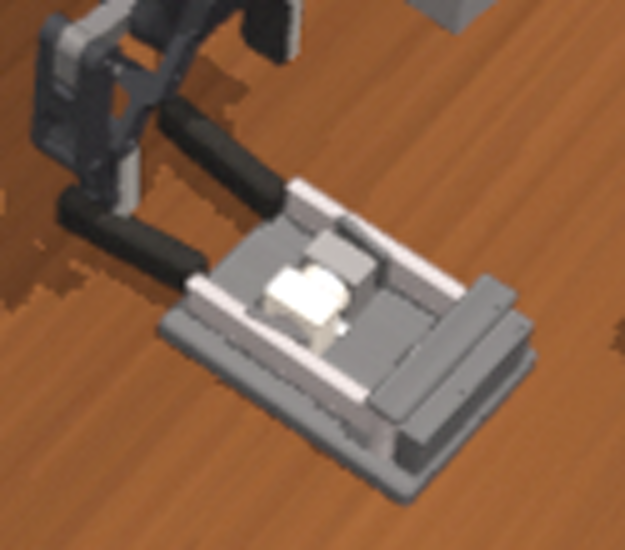

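Emit:
{"fn": "jog_arm", "kwargs": {"turn": [[0, 0, 0], [0, 0, 0], [0, 0, 0], [0, 0, 0], [0, 0, 0]], "delta_pos": [[0.002, 0, 0.015], [0, 0, 0.02], [0, 0, 0.02], [0, 0, 0], [0, 0, 0]], "gripper": [0.0854, 0.0854, 0.0854, 0.0854, 0.0854]}}

```text
time: 8.62
tool_pos: [0.5083, 0.0238, 0.0055]
tcp_rot: [-0.055, -3.141, 0.0]
wrist_force: [-0.3, -0.1, -0.6]
width: 0.999
grip_force: 0.0
```

Emit:
{"fn": "jog_arm", "kwargs": {"turn": [[0, 0, 0], [0, 0, 0], [0, 0, 0], [0, 0, 0], [0, 0, 0], [0, 0, 0]], "delta_pos": [[0, 0, 0], [0, 0, 0], [0, 0, 0], [0, 0, 0], [0, 0, 0], [0, 0, 0]], "gripper": [0.06, 0.055, 0.05, 0.045, 0.04, 0.035], "grip_force": 25}}

```text
time: 9.12
tool_pos: [0.5104, 0.0234, 0.0075]
tcp_rot: [0.054, 3.136, -0.001]
wrist_force: [1.2, -3.5, 4.7]
width: 0.412
grip_force: 3.6
```

Emit:
{"fn": "jog_arm", "kwargs": {"turn": [[0, 0, 0], [0, 0, 0], [0, 0, 0], [0, 0, 0], [0, 0, 0], [0, 0, 0], [0, 0, 0], [0, 0, 0]], "delta_pos": [[0, 0, 0], [0, 0, 0], [0, 0, 0], [0, 0, 0], [0, 0, 0], [0, 0, 0], [0, 0, 0], [0, 0, 0]], "gripper": [0.032, 0.029, 0.026, 0.024, 0.024, 0.024, 0.024, 0.024], "grip_force": 25}}

```text
time: 9.78
tool_pos: [0.5105, 0.0234, 0.0073]
tcp_rot: [0.055, 3.135, -0.001]
wrist_force: [1.4, -3.2, 7.7]
width: 0.314
grip_force: 24.2
```

```bash
python3 - <<'E'
from h import *
im=snap("scene","s3"); cv2.imwrite("pics/s3c.png",crop(im,290,180,125,110,5)[:,:,::-1])
st()
E
```

```text
t9.83 p [0.5105 0.0234 0.0074] F [ 0.8 -3.1  7.2] w 0.0267 g 24.2 psi 88.0
```

View pics/s3c.png

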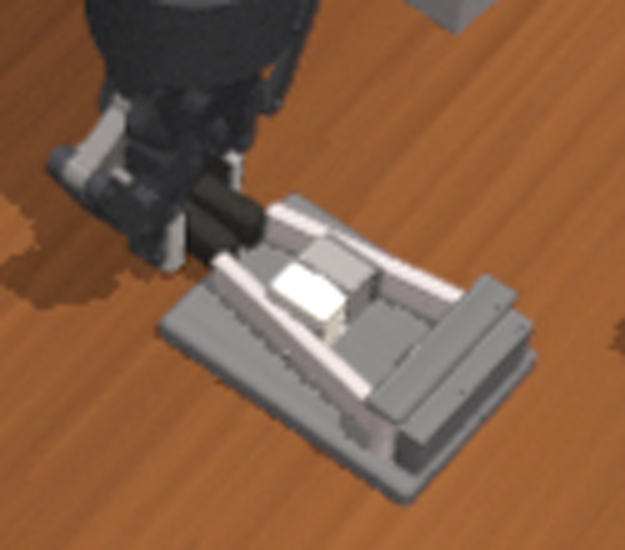

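Emit:
{"fn": "jog_arm", "kwargs": {"turn": [[0, 0, 0], [0, 0, 0], [0, 0, 0], [0, 0, 0], [0, 0, 0], [0, 0, 0], [0, 0, 0], [0, 0, 0.12], [0, 0, 0.12], [0, 0, 0.12], [0, 0, 0.12], [0, 0, 0.12], [0, 0, 0.12], [0, 0, 0.12], [0, 0, 0.12], [0, 0, 0.12], [0, 0, 0.12], [0, 0, 0.12], [0, 0, 0.12], [0, 0, 0.12]], "delta_pos": [[0, 0, 0], [0, 0, 0], [0, 0, 0], [0, 0, 0], [0, 0, 0], [0, 0, -0.03], [0, 0, -0.04], [0, 0, -0.02], [0, 0, 0], [0, 0, 0], [0, 0, 0], [0, 0, 0], [0, 0, 0], [0, 0, 0], [0, 0, 0], [0, 0, 0], [0, 0, 0], [0, 0, 0], [0, 0, 0], [0, 0, 0]], "gripper": [0.04, 0.055, 0.07, 0.0854, 0.0854, 0.0854, 0.0854, 0.07, 0.045, 0.045, 0.045, 0.045, 0.045, 0.045, 0.045, 0.045, 0.045, 0.045, 0.045, 0.045], "grip_force": 30}}

```text
time: 11.5
tool_pos: [0.5068, 0.0243, 0.0946]
tcp_rot: [-2.253, -2.187, 0.001]
wrist_force: [0.4, 0.8, -0.2]
width: 0.527
grip_force: 0.0
```

```bash
python3 - <<'E'
from h import *
st(); go(.576,.021,.07,-2)
E
```

```text
t11.50 p [0.5068 0.0243 0.0946] F [ 0.4  0.8 -0.2] w 0.0450 g 0.0 psi -1.7
turn [-0.0017 -0.0006  0.005 ] rows 0.0 shift [-0.0009  0.0693  0.0246] rows 1.8
```

Emit:
{"fn": "jog_arm", "kwargs": {"turn": [[0, 0, 0.005], [0, 0, 0], [0, 0, 0], [0, 0, 0], [0, 0, 0]], "delta_pos": [[-0.001, 0.033, 0], [0, 0.036, 0.012], [0, 0, 0.012], [0, 0, 0], [0, 0, 0]], "gripper": [0.043, 0.043, 0.043, 0.043, 0.043]}}

```text
time: 11.92
tool_pos: [0.5744, 0.0213, 0.0693]
tcp_rot: [-2.251, -2.186, 0.005]
wrist_force: [-0.3, 0.1, 1.3]
width: 0.503
grip_force: 0.0
```

```bash
python3 - <<'E'
from h import *
st(); go(.576,.021,.017,-2)
E
```

```text
t11.92 p [0.5744 0.0213 0.0693] F [-0.3  0.1  1.3] w 0.0430 g 0.0 psi -1.7
turn [-0.005  -0.0002  0.0059] rows 0.1 shift [-0.0003  0.0016  0.0523] rows 1.3
```

Emit:
{"fn": "jog_arm", "kwargs": {"turn": [[0, 0, 0.004], [0, 0, 0], [0, 0, 0], [0, 0, 0], [0, 0, 0], [0, 0, 0], [0, 0, 0], [0, 0, 0], [0, 0, 0]], "delta_pos": [[0, 0.0005, 0.015], [0, 0, 0.02], [0, 0, 0.0165], [0, 0, 0], [0, 0, 0], [0, 0, 0], [0, 0, 0], [0, 0, 0], [0, 0, 0]], "gripper": [0.043, 0.043, 0.043, 0.043, 0.043, 0.02, 0.02, 0.02, 0.02]}}

```text
time: 12.67
tool_pos: [0.5782, 0.0211, 0.0213]
tcp_rot: [2.257, 2.183, 0.003]
wrist_force: [-0.7, -1.0, 5.8]
width: 0.296
grip_force: 31.2
```

```bash
python3 - <<'E'
from h import *
st(); go(.576,.021,.017,-2)
E
```

```text
t12.67 p [0.5782 0.0211 0.0213] F [-0.7 -1.   5.8] w 0.0253 g 31.2 psi -1.9
turn [ 0.0025 -0.0001  0.002 ] rows 0.0 shift [-0.0002 -0.0022  0.0043] rows 0.1
```

Emit:
{"fn": "jog_arm", "kwargs": {"turn": [[0, 0, 0], [0, 0, 0], [0, 0, 0], [0, 0, 0.065], [0, 0, 0]], "delta_pos": [[0, 0, -0.02], [0, 0, -0.035], [0, 0, -0.035], [0, 0, 0], [0, 0, 0]], "gripper": [0.02, 0.02, 0.02, 0.02, 0.02]}}

```text
time: 13.08
tool_pos: [0.5797, 0.021, 0.1133]
tcp_rot: [2.326, 2.105, 0.008]
wrist_force: [0.1, 0.1, -0.4]
width: 0.297
grip_force: 30.5
```

```bash
python3 - <<'E'
from h import *
st(); go(.504,.3298,.09,-5.7)
E
```

```text
t13.08 p [0.5797 0.021  0.1133] F [ 0.1  0.1 -0.4] w 0.0254 g 30.5 psi -5.7
turn [ 0.0069 -0.0007 -0.0002] rows 0.1 shift [ 0.2997 -0.106   0.0233] rows 7.6
```

Emit:
{"fn": "jog_arm", "kwargs": {"turn": [[0, 0, 0], [0, 0, 0], [0, 0, 0], [0, 0, 0], [0, 0, 0], [0, 0, 0], [0, 0, 0], [0, 0, 0], [0, 0, 0], [0, 0, 0], [0, 0, 0], [0, 0, 0], [0, 0, 0]], "delta_pos": [[0.02, -0.007, 0], [0.033, -0.0115, 0], [0.033, -0.0115, 0], [0.033, -0.0115, 0], [0.033, -0.0115, 0], [0.033, -0.0115, 0], [0.033, -0.0115, 0], [0.033, -0.0115, 0], [0.03, -0.0105, 0.01], [0.0187, -0.007, 0.01], [0, 0, 0], [0, 0, 0], [0, 0, 0]], "gripper": [0.02, 0.02, 0.02, 0.02, 0.02, 0.02, 0.02, 0.02, 0.02, 0.02, 0.02, 0.02, 0.02]}}

```text
time: 14.17
tool_pos: [0.5011, 0.3287, 0.0885]
tcp_rot: [-2.326, -2.111, 0.004]
wrist_force: [-0.1, -1.0, -0.7]
width: 0.296
grip_force: 30.5
```

```bash
python3 - <<'E'
from h import *
st(); go(.504,.3298,.014,-5.7)
E
```

```text
t14.17 p [0.5011 0.3287 0.0885] F [-0.1 -1.  -0.7] w 0.0252 g 30.5 psi -5.5
turn [-0.0017  0.0019  0.0027] rows 0.0 shift [0.0014 0.0028 0.0745] rows 1.8
```

Emit:
{"fn": "jog_arm", "kwargs": {"turn": [[0, 0, 0], [0, 0, 0], [0, 0, 0], [0, 0, 0], [0, 0, 0], [0, 0, 0]], "delta_pos": [[0.001, 0.0015, 0.025], [0, 0, 0.025], [0, 0, 0.015], [0, 0, 0.007], [0, 0, 0], [0, 0, 0]], "gripper": [0.02, 0.02, 0.02, 0.02, 0.02, 0.02]}}

```text
time: 14.67
tool_pos: [0.504, 0.3296, 0.0179]
tcp_rot: [2.329, 2.109, 0.0]
wrist_force: [0.0, 0.1, 0.0]
width: 0.292
grip_force: 30.5
```

```bash
python3 - <<'E'
from h import *
st()
E
```

```text
t14.67 p [0.504  0.3296 0.0179] F [0.  0.1 0. ] w 0.0249 g 30.5 psi -5.7
```

Emit:
{"fn": "jog_arm", "kwargs": {"turn": [[0, 0, 0], [0, 0, 0], [0, 0, 0]], "delta_pos": [[0, 0, 0.004], [0, 0, 0], [0, 0, 0]], "gripper": [0.02, 0.02, 0.02]}}

```text
time: 14.92
tool_pos: [0.5042, 0.3307, 0.0146]
tcp_rot: [2.327, 2.11, 0.003]
wrist_force: [0.9, -0.5, -0.9]
width: 0.295
grip_force: 30.5
```

```bash
python3 - <<'E'
from h import *
st()
E
```

```text
t14.92 p [0.5042 0.3307 0.0146] F [ 0.9 -0.5 -0.9] w 0.0252 g 30.5 psi -5.6
```

Emit:
{"fn": "jog_arm", "kwargs": {"turn": [[0, 0, 0], [0, 0, 0], [0, 0, 0], [0, 0, 0], [0, 0, 0], [0, 0, 0], [0, 0, 0], [0, 0, 0]], "delta_pos": [[0, 0, 0.002], [0, 0, 0], [0, 0, 0], [0, 0, 0], [0, 0, 0], [0, 0, -0.03], [0, 0, -0.04], [0, 0, -0.03]], "gripper": [0.02, 0.02, 0.044, 0.044, 0.044, 0.044, 0.044, 0.044]}}

```text
time: 15.58
tool_pos: [0.5032, 0.3304, 0.1128]
tcp_rot: [-2.327, -2.11, 0.001]
wrist_force: [1.3, 0.5, 0.3]
width: 0.518
grip_force: 0.0
```

```bash
cat >> h.py <<'E'
def look(tag):
    im=snap("top",tag); h=hsv(im)
    for r in filters(im,roi=(370,215,150,75)): print("F",*r)
    for r in filters(im,.006,roi=(350,140,130,80)): print("C",*r)
    return im
E
python3 - <<'E'
from h import *
im=look("t1"); st()
go(.4605,-.2602,.10,-8.7)
E
```

```text
F [ 0.4605 -0.2602] [0.0274 0.0377] 81.3 [440. 261.]
F [ 0.469  -0.3353] [0.0274 0.0382] 118.3 [477. 258.]
C [ 0.6339 -0.2193] [0.0785 0.1771] 84.3 [416. 179.]
t15.63 p [0.5075 0.3329 0.1204] F [2.1 0.4 4.7] w 0.0441 g 0.0 psi -5.6
turn [ 0.0087 -0.0068  0.054 ] rows 0.4 shift [-0.5934  0.0433  0.0204] rows 14.3
```

Emit:
{"fn": "jog_arm", "kwargs": {"turn": [[0, 0, 0.054], [0, 0, 0], [0, 0, 0], [0, 0, 0], [0, 0, 0], [0, 0, 0], [0, 0, 0], [0, 0, 0], [0, 0, 0], [0, 0, 0], [0, 0, 0], [0, 0, 0], [0, 0, 0], [0, 0, 0], [0, 0, 0], [0, 0, 0], [0, 0, 0], [0, 0, 0], [0, 0, 0], [0, 0, 0]], "delta_pos": [[0, 0, 0], [-0.02, 0.002, 0], [-0.039, 0.003, 0], [-0.039, 0.003, 0], [-0.039, 0.003, 0], [-0.039, 0.003, 0], [-0.039, 0.003, 0], [-0.039, 0.003, 0], [-0.039, 0.003, 0], [-0.039, 0.003, 0], [-0.039, 0.003, 0], [-0.039, 0.003, 0], [-0.039, 0.003, 0], [-0.039, 0.003, 0], [-0.039, 0.003, 0], [-0.038, 0.003, 0.01], [-0.026, 0.001, 0.02], [0, 0, 0.02], [0, 0, 0], [0, 0, 0]], "gripper": [0.05, 0.05, 0.05, 0.05, 0.05, 0.05, 0.05, 0.05, 0.05, 0.05, 0.05, 0.05, 0.05, 0.05, 0.05, 0.05, 0.05, 0.05, 0.05, 0.05]}}

```text
time: 17.3
tool_pos: [0.4568, -0.2598, 0.06]
tcp_rot: [-2.381, -2.043, 0.002]
wrist_force: [0.1, -0.5, -0.4]
width: 0.585
grip_force: 0.0
```

```bash
python3 - <<'E'
from h import *
st(); go(.4605,-.2602,.004,-8.7)
E
```

```text
t17.30 p [ 0.4568 -0.2598  0.06  ] F [ 0.1 -0.5 -0.4] w 0.0499 g 0.0 psi -8.8
turn [-0.0039 -0.0019 -0.0011] rows 0.0 shift [0.0002 0.0037 0.056 ] rows 1.3
```

Emit:
{"fn": "jog_arm", "kwargs": {"turn": [[0, 0, 0], [0, 0, 0], [0, 0, 0], [0, 0, 0], [0, 0, 0], [0, 0, 0]], "delta_pos": [[0, 0.0025, 0.02], [0, 0, 0.025], [0, 0, 0.009], [0, 0, 0], [0, 0, 0], [0, 0, 0]], "gripper": [0.05, 0.05, 0.05, 0.05, 0.05, 0.05]}}

```text
time: 17.8
tool_pos: [0.4621, -0.2611, 0.0091]
tcp_rot: [2.381, 2.046, 0.001]
wrist_force: [1.2, -0.1, -0.5]
width: 0.584
grip_force: 0.0
```

```bash
python3 - <<'E'
from h import *
st(); go(.4605,-.2602,.004,-8.7)
E
```

```text
t17.80 p [ 0.4621 -0.2611  0.0091] F [ 1.2 -0.1 -0.5] w 0.0499 g 0.0 psi -8.7
turn [0.0021 0.0009 0.0007] rows 0.0 shift [ 0.0006 -0.0017  0.0051] rows 0.1
```

Emit:
{"fn": "jog_arm", "kwargs": {"turn": [[0, 0, 0], [0, 0, 0], [0, 0, 0], [0, 0, 0], [0, 0, 0], [0, 0, 0], [0, 0, 0], [0, 0, 0], [0, 0, 0], [0, 0, 0], [0, 0, 0], [0, 0, 0], [0, 0, 0], [0, 0, 0]], "delta_pos": [[0, -0.001, 0.0045], [0, 0, 0], [0, 0, 0], [0, 0, 0], [0, 0, 0], [0, 0, 0], [0, 0, 0], [0, 0, 0], [0, 0, -0.02], [0, 0, -0.03], [0, 0, -0.03], [0, 0, -0.02], [0, 0, 0], [0, 0, 0]], "gripper": [0.05, 0.05, 0.02, 0.02, 0.02, 0.02, 0.02, 0.02, 0.02, 0.02, 0.02, 0.02, 0.02, 0.02]}}

```text
time: 18.97
tool_pos: [0.4607, -0.2613, 0.1042]
tcp_rot: [2.382, 2.045, 0.001]
wrist_force: [-1.1, -0.8, -1.1]
width: 0.298
grip_force: 29.8
```

```bash
python3 - <<'E'
from h import *
st(); go(.5765,.021,.065,-2)
E
```

```text
t18.97 p [ 0.4607 -0.2613  0.1042] F [-1.1 -0.8 -1.1] w 0.0255 g 29.8 psi -8.7
turn [ 0.0025  0.0013 -0.1171] rows 0.9 shift [0.2862 0.1058 0.0392] rows 7.4
```

Emit:
{"fn": "jog_arm", "kwargs": {"turn": [[0, 0, -0.117], [0, 0, 0], [0, 0, 0], [0, 0, 0], [0, 0, 0], [0, 0, 0], [0, 0, 0], [0, 0, 0], [0, 0, 0], [0, 0, 0], [0, 0, 0], [0, 0, 0], [0, 0, 0]], "delta_pos": [[0, 0, 0], [0.022, 0.008, 0], [0.035, 0.013, 0], [0.035, 0.013, 0], [0.035, 0.013, 0], [0.035, 0.013, 0], [0.035, 0.013, 0], [0.035, 0.013, 0], [0.035, 0.013, 0.0], [0.019, 0.0065, 0.02], [0, 0, 0.018], [0, 0, 0], [0, 0, 0]], "gripper": [0.02, 0.02, 0.02, 0.02, 0.02, 0.02, 0.02, 0.02, 0.02, 0.02, 0.02, 0.02, 0.02]}}

```text
time: 20.05
tool_pos: [0.5721, 0.0216, 0.0617]
tcp_rot: [-2.255, -2.18, 0.009]
wrist_force: [0.8, 0.8, -0.2]
width: 0.298
grip_force: 29.8
```

```bash
python3 - <<'E'
from h import *
st(); go(.5765,.0215,.017,-2)
E
```

```text
t20.05 p [0.5721 0.0216 0.0617] F [ 0.8  0.8 -0.2] w 0.0255 g 29.8 psi -2.0
turn [-0.0075  0.0004  0.0008] rows 0.1 shift [0.0001 0.0044 0.0447] rows 1.1
```

Emit:
{"fn": "jog_arm", "kwargs": {"turn": [[0, 0, 0], [0, 0, 0], [0, 0, 0], [0, 0, 0], [0, 0, 0]], "delta_pos": [[0, 0.002, 0.01], [0, 0, 0.01], [0, 0, 0], [0, 0, 0], [0, 0, 0]], "gripper": [0.02, 0.02, 0.02, 0.02, 0.02]}}

```text
time: 20.47
tool_pos: [0.5775, 0.0207, 0.0453]
tcp_rot: [2.261, 2.181, 0.0]
wrist_force: [0.1, -0.2, -1.2]
width: 0.295
grip_force: 29.8
```

```bash
python3 - <<'E'
from h import *
st(); go(.576,.0212,.017,-2)
E
```

```text
t20.47 p [0.5775 0.0207 0.0453] F [ 0.1 -0.2 -1.2] w 0.0252 g 29.8 psi -2.1
turn [ 0.0003 -0.     -0.0011] rows 0.0 shift [ 0.0005 -0.0015  0.0283] rows 0.7
```

Emit:
{"fn": "jog_arm", "kwargs": {"turn": [[0, 0, 0], [0, 0, 0], [0, 0, 0], [0, 0, 0], [0, 0, 0]], "delta_pos": [[0, -0.0015, 0.012], [0, 0, 0.013], [0, 0, 0.0025], [0, 0, 0], [0, 0, 0]], "gripper": [0.02, 0.02, 0.02, 0.02, 0.02]}}

```text
time: 20.88
tool_pos: [0.5752, 0.0214, 0.0167]
tcp_rot: [-2.259, -2.182, 0.002]
wrist_force: [0.8, 0.1, -1.4]
width: 0.295
grip_force: 29.8
```

```bash
python3 - <<'E'
from h import *
st()
E
```

```text
t20.88 p [0.5752 0.0214 0.0167] F [ 0.8  0.1 -1.4] w 0.0252 g 29.8 psi -2.0
```

Emit:
{"fn": "jog_arm", "kwargs": {"turn": [[0, 0, 0], [0, 0, 0], [0, 0, 0], [0, 0, 0], [0, 0, 0], [0, 0, -0.12], [0, 0, -0.12], [0, 0, -0.12], [0, 0, -0.12], [0, 0, -0.12], [0, 0, -0.12], [0, 0, -0.12], [0, 0, -0.12], [0, 0, -0.12], [0, 0, -0.12], [0, 0, -0.12], [0, 0, -0.12], [0, 0, -0.12], [0, 0, -0.011], [0, 0, 0]], "delta_pos": [[0, 0, 0], [0, 0, 0], [0, 0, 0], [0, 0, -0.02], [0, 0, -0.035], [0, 0, -0.035], [0, 0, 0], [0, 0, 0], [0, 0, 0], [0, 0, 0], [0, 0, 0], [0, 0, 0], [0, 0, 0], [0, 0, 0], [0, 0, 0], [0, 0, 0], [0, 0, 0], [0, 0, 0], [0, 0, 0], [0, 0, 0]], "gripper": [0.042, 0.042, 0.042, 0.042, 0.042, 0.042, 0.0854, 0.0854, 0.0854, 0.0854, 0.0854, 0.0854, 0.0854, 0.0854, 0.0854, 0.0854, 0.0854, 0.0854, 0.0854, 0.0854]}}

```text
time: 22.55
tool_pos: [0.5759, 0.0213, 0.1077]
tcp_rot: [0.059, 3.141, -0.0]
wrist_force: [0.4, -1.3, -0.3]
width: 0.995
grip_force: 0.0
```

Emit:
{"fn": "jog_arm", "kwargs": {"turn": [[0, 0, 0], [0, 0, 0], [0, 0, 0], [0, 0, 0], [0, 0, 0], [0, 0, 0]], "delta_pos": [[0.033, 0, 0], [0.0335, 0, 0.017], [0, 0, 0.03], [0, 0, 0], [0, 0, 0], [0, 0, 0]], "gripper": [0.0854, 0.0854, 0.0854, 0.0854, 0.0854, 0.0854]}}

```text
time: 23.05
tool_pos: [0.5111, 0.0236, 0.0618]
tcp_rot: [0.057, 3.139, 0.0]
wrist_force: [0.3, 0.1, 0.4]
width: 1.0
grip_force: 0.0
```

```bash
python3 - <<'E'
from h import *
im=snap("scene","s4"); o=cv2.imread("pics/s2.png")[:,:,::-1]
# compare white body mask of this filter with the first one's
for n,i in(("first",o),("now",im)):
    h=hsv(i.copy()); m=((h[...,1]<45)&(h[...,2]>225)); ys,xs=np.nonzero(m[225:255,335:370]); print(n,len(xs),xs.mean()+335,ys.mean()+225)
st(); go(.5095,.0233,.008,88)
E
```

```text
first 178 351.0561797752809 240.1685393258427
now 178 350.8876404494382 239.8988764044944
t23.10 p [0.5119 0.0236 0.0624] F [ 0.9 -0.4  0.2] w 0.0853 g 0.0 psi 87.9
turn [ 0.0001  0.0035 -0.0009] rows 0.0 shift [ 0.0024 -0.0004  0.0544] rows 1.3
```

Same placement as the first filter, to within about 0.3 px. Squeezing now.

Emit:
{"fn": "jog_arm", "kwargs": {"turn": [[0, 0, 0], [0, 0, 0], [0, 0, 0], [0, 0, 0], [0, 0, 0]], "delta_pos": [[0.002, 0, 0.015], [0, 0, 0.02], [0, 0, 0.019], [0, 0, 0], [0, 0, 0]], "gripper": [0.0854, 0.0854, 0.0854, 0.0854, 0.0854]}}

```text
time: 23.52
tool_pos: [0.5082, 0.0236, 0.007]
tcp_rot: [-0.055, -3.141, 0.0]
wrist_force: [-1.0, 0.5, -0.4]
width: 1.002
grip_force: 0.0
```

Emit:
{"fn": "jog_arm", "kwargs": {"turn": [[0, 0, 0], [0, 0, 0], [0, 0, 0], [0, 0, 0], [0, 0, 0], [0, 0, 0], [0, 0, 0], [0, 0, 0], [0, 0, 0], [0, 0, 0], [0, 0, 0], [0, 0, 0], [0, 0, 0], [0, 0, 0]], "delta_pos": [[0, 0, 0], [0, 0, 0], [0, 0, 0], [0, 0, 0], [0, 0, 0], [0, 0, 0], [0, 0, 0], [0, 0, 0], [0, 0, 0], [0, 0, 0], [0, 0, 0], [0, 0, 0], [0, 0, 0], [0, 0, 0]], "gripper": [0.06, 0.055, 0.05, 0.045, 0.04, 0.035, 0.032, 0.029, 0.026, 0.024, 0.024, 0.024, 0.024, 0.024], "grip_force": 25}}

```text
time: 24.68
tool_pos: [0.5103, 0.0234, 0.0088]
tcp_rot: [0.054, 3.136, -0.001]
wrist_force: [0.7, -2.0, 7.8]
width: 0.311
grip_force: 24.2
```

Emit:
{"fn": "jog_arm", "kwargs": {"turn": [[0, 0, 0], [0, 0, 0], [0, 0, 0], [0, 0, 0], [0, 0, 0], [0, 0, 0], [0, 0, 0], [0, 0, 0.12], [0, 0, 0.12], [0, 0, 0.12], [0, 0, 0.12], [0, 0, 0.12], [0, 0, 0.12], [0, 0, 0.12], [0, 0, 0.12], [0, 0, 0.12], [0, 0, 0.12], [0, 0, 0.12], [0, 0, 0.12], [0, 0, 0.12]], "delta_pos": [[0, 0, 0], [0, 0, 0], [0, 0, 0], [0, 0, 0], [0, 0, 0], [0, 0, -0.03], [0, 0, -0.04], [0, 0, -0.018], [0, 0, 0], [0, 0, 0], [0, 0, 0], [0, 0, 0], [0, 0, 0], [0, 0, 0], [0, 0, 0], [0, 0, 0], [0, 0, 0], [0, 0, 0], [0, 0, 0], [0, 0, 0]], "gripper": [0.04, 0.055, 0.07, 0.0854, 0.0854, 0.0854, 0.0854, 0.07, 0.043, 0.043, 0.043, 0.043, 0.043, 0.043, 0.043, 0.043, 0.043, 0.043, 0.043, 0.043], "grip_force": 30}}

```text
time: 26.35
tool_pos: [0.5065, 0.0239, 0.0941]
tcp_rot: [-2.253, -2.187, 0.002]
wrist_force: [0.1, -0.2, 0.8]
width: 0.501
grip_force: 0.0
```

Emit:
{"fn": "jog_arm", "kwargs": {"turn": [[0, 0, 0.01], [0, 0, 0], [0, 0, 0], [0, 0, 0], [0, 0, 0], [0, 0, 0]], "delta_pos": [[-0.001, 0.033, 0], [0, 0.036, 0.012], [0, 0, 0.012], [0, 0, 0], [0, 0, 0], [0, 0, 0]], "gripper": [0.043, 0.043, 0.043, 0.043, 0.043, 0.043]}}

```text
time: 26.85
tool_pos: [0.5749, 0.0208, 0.0702]
tcp_rot: [-2.258, -2.182, 0.002]
wrist_force: [-0.1, 0.2, -0.1]
width: 0.499
grip_force: 0.0
```

```bash
python3 - <<'E'
from h import *
st(); go(.5755,.0212,.017,-2)
E
```

```text
t26.85 p [0.5749 0.0208 0.0702] F [-0.1  0.2 -0.1] w 0.0426 g 0.0 psi -1.9
turn [-0.0022 -0.      0.001 ] rows 0.0 shift [0.0004 0.0006 0.0532] rows 1.3
```

Emit:
{"fn": "jog_arm", "kwargs": {"turn": [[0, 0, 0], [0, 0, 0], [0, 0, 0], [0, 0, 0], [0, 0, 0], [0, 0, 0], [0, 0, 0], [0, 0, 0], [0, 0, 0], [0, 0, 0]], "delta_pos": [[0, 0, 0.015], [0, 0, 0.02], [0, 0, 0.0155], [0, 0, 0], [0, 0, 0], [0, 0, 0], [0, 0, 0], [0, 0, 0], [0, 0, 0], [0, 0, 0]], "gripper": [0.043, 0.043, 0.043, 0.043, 0.043, 0.02, 0.02, 0.02, 0.02, 0.02]}}

```text
time: 27.68
tool_pos: [0.5777, 0.0207, 0.0219]
tcp_rot: [2.258, 2.182, 0.003]
wrist_force: [-0.8, 0.4, 6.7]
width: 0.293
grip_force: 30.9
```

Emit:
{"fn": "jog_arm", "kwargs": {"turn": [[0, 0, 0], [0, 0, 0], [0, 0, 0], [0, 0, 0.065], [0, 0, 0], [0, 0, 0]], "delta_pos": [[0, 0, -0.02], [0, 0, -0.035], [0, 0, -0.035], [0, 0, 0], [0, 0, 0], [0, 0, 0]], "gripper": [0.02, 0.02, 0.02, 0.02, 0.02, 0.02]}}

```text
time: 28.18
tool_pos: [0.5761, 0.0207, 0.1102]
tcp_rot: [2.327, 2.11, 0.0]
wrist_force: [0.1, -0.0, -0.9]
width: 0.299
grip_force: 30.1
```

```bash
python3 - <<'E'
from h import *
st(); go(.499,.280,.09,-5.7)
E
```

```text
t28.18 p [0.5761 0.0207 0.1102] F [ 0.1 -0.  -0.9] w 0.0255 g 30.1 psi -5.6
turn [ 0.0001 -0.      0.002 ] rows 0.0 shift [ 0.2504 -0.1025  0.0202] rows 6.5
```

Emit:
{"fn": "jog_arm", "kwargs": {"turn": [[0, 0, 0], [0, 0, 0], [0, 0, 0], [0, 0, 0], [0, 0, 0], [0, 0, 0], [0, 0, 0], [0, 0, 0], [0, 0, 0], [0, 0, 0], [0, 0, 0], [0, 0, 0]], "delta_pos": [[0.018, -0.007, 0], [0.033, -0.0135, 0], [0.033, -0.0135, 0], [0.033, -0.0135, 0], [0.033, -0.0135, 0], [0.033, -0.0135, 0], [0.033, -0.0135, 0], [0.0224, -0.0095, 0.01], [0.012, -0.0045, 0.01], [0, 0, 0], [0, 0, 0], [0, 0, 0]], "gripper": [0.02, 0.02, 0.02, 0.02, 0.02, 0.02, 0.02, 0.02, 0.02, 0.02, 0.02, 0.02]}}

```text
time: 29.18
tool_pos: [0.4991, 0.2787, 0.0889]
tcp_rot: [-2.328, -2.109, 0.004]
wrist_force: [0.9, 0.5, -0.7]
width: 0.293
grip_force: 30.0
```

```bash
python3 - <<'E'
from h import *
st(); go(.499,.280,.013,-5.7)
E
```

```text
t29.18 p [0.4991 0.2787 0.0889] F [ 0.9  0.5 -0.7] w 0.0250 g 30.0 psi -5.7
turn [-0.0018  0.0019  0.0007] rows 0.0 shift [ 0.0013 -0.0002  0.0759] rows 1.8
```

Emit:
{"fn": "jog_arm", "kwargs": {"turn": [[0, 0, 0], [0, 0, 0], [0, 0, 0], [0, 0, 0], [0, 0, 0], [0, 0, 0]], "delta_pos": [[0.0005, 0, 0.025], [0, 0, 0.025], [0, 0, 0.018], [0, 0, 0.008], [0, 0, 0], [0, 0, 0]], "gripper": [0.02, 0.02, 0.02, 0.02, 0.02, 0.02]}}

```text
time: 29.68
tool_pos: [0.5005, 0.2793, 0.0144]
tcp_rot: [2.33, 2.107, 0.0]
wrist_force: [0.3, -0.6, -1.3]
width: 0.296
grip_force: 31.2
```

```bash
python3 - <<'E'
from h import *
st()
E
```

```text
t29.68 p [0.5005 0.2793 0.0144] F [ 0.3 -0.6 -1.3] w 0.0253 g 31.2 psi -5.8
```

Emit:
{"fn": "jog_arm", "kwargs": {"turn": [[0, 0, 0], [0, 0, 0], [0, 0, 0], [0, 0, 0], [0, 0, 0], [0, 0, 0], [0, 0, 0], [0, 0, 0], [0, 0, 0]], "delta_pos": [[0, 0, 0.002], [0, 0, 0], [0, 0, 0], [0, 0, 0], [0, 0, 0], [0, 0, -0.03], [0, 0, -0.04], [0, 0, -0.025], [0, 0, 0]], "gripper": [0.02, 0.02, 0.044, 0.044, 0.044, 0.044, 0.044, 0.044, 0.044]}}

```text
time: 30.43
tool_pos: [0.504, 0.2828, 0.1141]
tcp_rot: [2.326, 2.107, 0.018]
wrist_force: [0.1, 0.8, 0.4]
width: 0.513
grip_force: 0.0
```

```bash
python3 - <<'E'
from h import *
im=look("t2"); st()
go(.4690,-.3353,.06,28)
E
```

```text
F [ 0.4687 -0.3353] [0.0278 0.0378] 120.3 [477. 258.]
C [ 0.6339 -0.2193] [0.0785 0.177 ] 84.3 [416. 179.]
t30.48 p [0.5025 0.2821 0.1113] F [0.3 0.1 0. ] w 0.0442 g 0.0 psi -5.7
turn [ 0.0081 -0.0023 -0.5874] rows 4.7 shift [-0.5293 -0.3194  0.0513] rows 14.9
```

Emit:
{"fn": "jog_arm", "kwargs": {"turn": [[0, 0, -0.12], [0, 0, -0.12], [0, 0, -0.12], [0, 0, -0.12], [0, 0, -0.12], [0, 0, 0], [0, 0, 0], [0, 0, 0], [0, 0, 0], [0, 0, 0], [0, 0, 0], [0, 0, 0], [0, 0, 0], [0, 0, 0], [0, 0, 0], [0, 0, 0], [0, 0, 0], [0, 0, 0], [0, 0, 0], [0, 0, 0]], "delta_pos": [[0, 0, 0], [0, 0, 0], [0, 0, 0], [0, 0, 0], [0, 0, 0], [-0.0204, -0.0129, 0], [-0.033, -0.0205, 0], [-0.033, -0.0205, 0], [-0.033, -0.0205, 0], [-0.033, -0.0205, 0], [-0.033, -0.0205, 0], [-0.033, -0.0205, 0], [-0.033, -0.0205, 0], [-0.033, -0.0205, 0], [-0.033, -0.0205, 0], [-0.033, -0.0205, 0], [-0.033, -0.0205, 0], [-0.033, -0.0205, 0], [-0.033, -0.0205, 0], [-0.033, -0.0205, 0]], "gripper": [0.05, 0.05, 0.05, 0.05, 0.05, 0.05, 0.05, 0.05, 0.05, 0.05, 0.05, 0.05, 0.05, 0.05, 0.05, 0.05, 0.05, 0.05, 0.05, 0.05]}}

```text
time: 32.15
tool_pos: [0.4667, -0.2878, 0.1054]
tcp_rot: [-1.6, -2.7, -0.0]
wrist_force: [0.5, 0.2, 0.5]
width: 0.584
grip_force: 0.0
```

Emit:
{"fn": "jog_arm", "kwargs": {"turn": [[0, 0, 0], [0, 0, 0], [0, 0, 0], [0, 0, 0], [0, 0, 0]], "delta_pos": [[-0.028, -0.0175, 0.01], [-0.015, -0.0085, 0.02], [0, 0, 0.02], [0, 0, 0], [0, 0, 0]], "gripper": [0.05, 0.05, 0.05, 0.05, 0.05]}}

```text
time: 32.57
tool_pos: [0.4638, -0.3352, 0.0542]
tcp_rot: [-1.599, -2.697, -0.002]
wrist_force: [0.4, 0.4, 0.5]
width: 0.585
grip_force: 0.0
```

```bash
python3 - <<'E'
from h import *
im=look("t3")
st(); go(.4688,-.3353,.004,28.7)
E
```

```text
F [ 0.4413 -0.3768] [0.0171 0.0457] 111.0 [498. 271.]
F [ 0.4678 -0.332 ] [0.0269 0.0294] 116.0 [475. 258.]
F [ 0.5179 -0.4151] [0.02   0.0424] 129.3 [514. 232.]
F [ 0.5268 -0.3514] [0.0121 0.0302] 32.9 [483. 229.]
C [ 0.634  -0.2193] [0.0784 0.177 ] 84.2 [416. 179.]
t32.62 p [ 0.4651 -0.3357  0.0558] F [ 0.3  0.7 -0.3] w 0.0501 g 0.0 psi 28.7
turn [-0.0012 -0.0032  0.0003] rows 0.0 shift [-0.0014  0.0035  0.0518] rows 1.2
```

Emit:
{"fn": "jog_arm", "kwargs": {"turn": [[0, 0, 0], [0, 0, 0], [0, 0, 0], [0, 0, 0], [0, 0, 0], [0, 0, 0]], "delta_pos": [[-0.0005, 0.0025, 0.02], [0, 0, 0.022], [0, 0, 0.007], [0, 0, 0], [0, 0, 0], [0, 0, 0]], "gripper": [0.05, 0.05, 0.05, 0.05, 0.05, 0.05]}}

```text
time: 33.12
tool_pos: [0.4697, -0.3366, 0.0097]
tcp_rot: [1.599, 2.701, -0.0]
wrist_force: [0.0, 0.1, -0.4]
width: 0.587
grip_force: 0.0
```

```bash
python3 - <<'E'
from h import *
st(); go(.4688,-.3353,.004,28.7)
E
```

```text
t33.12 p [ 0.4697 -0.3366  0.0097] F [ 0.   0.1 -0.4] w 0.0501 g 0.0 psi 28.7
turn [0.0009 0.0022 0.0007] rows 0.0 shift [ 0.0015 -0.0002  0.0057] rows 0.1
```

Emit:
{"fn": "jog_arm", "kwargs": {"turn": [[0, 0, 0], [0, 0, 0], [0, 0, 0], [0, 0, 0], [0, 0, 0], [0, 0, 0], [0, 0, 0], [0, 0, 0], [0, 0, 0], [0, 0, 0], [0, 0, 0], [0, 0, 0], [0, 0, 0], [0, 0, 0]], "delta_pos": [[0.001, 0, 0.005], [0, 0, 0], [0, 0, 0], [0, 0, 0], [0, 0, 0], [0, 0, 0], [0, 0, 0], [0, 0, 0], [0, 0, -0.02], [0, 0, -0.03], [0, 0, -0.03], [0, 0, -0.02], [0, 0, 0], [0, 0, 0]], "gripper": [0.05, 0.05, 0.02, 0.02, 0.02, 0.02, 0.02, 0.02, 0.02, 0.02, 0.02, 0.02, 0.02, 0.02]}}

```text
time: 34.28
tool_pos: [0.469, -0.336, 0.1044]
tcp_rot: [1.6, 2.7, -0.001]
wrist_force: [-0.1, -0.3, -1.4]
width: 0.299
grip_force: 29.7
```

```bash
python3 - <<'E'
from h import *
st(); go(.5765,.021,.065,-2)
E
```

```text
t34.28 p [ 0.469  -0.336   0.1044] F [-0.1 -0.3 -1.4] w 0.0255 g 29.7 psi 28.7
turn [0.0019 0.0024 0.5359] rows 4.3 shift [0.3605 0.095  0.0394] rows 9.0
```

Emit:
{"fn": "jog_arm", "kwargs": {"turn": [[0, 0, 0.107], [0, 0, 0.107], [0, 0, 0.107], [0, 0, 0.107], [0, 0, 0.108], [0, 0, 0], [0, 0, 0], [0, 0, 0], [0, 0, 0], [0, 0, 0], [0, 0, 0], [0, 0, 0], [0, 0, 0], [0, 0, 0], [0, 0, 0], [0, 0, 0], [0, 0, 0], [0, 0, 0], [0, 0, 0], [0, 0, 0]], "delta_pos": [[0, 0, 0], [0, 0, 0], [0, 0, 0], [0, 0, 0], [0, 0, 0], [0.02, 0.0053, 0], [0.0345, 0.0091, 0], [0.0345, 0.0091, 0], [0.0345, 0.0091, 0], [0.0345, 0.0091, 0], [0.0345, 0.0091, 0], [0.0345, 0.0091, 0], [0.0345, 0.0091, 0], [0.0345, 0.0091, 0], [0.0345, 0.0091, 0], [0.019, 0.005, 0.015], [0.011, 0.0028, 0.022], [0, 0, 0], [0, 0, 0], [0, 0, 0]], "gripper": [0.02, 0.02, 0.02, 0.02, 0.02, 0.02, 0.02, 0.02, 0.02, 0.02, 0.02, 0.02, 0.02, 0.02, 0.02, 0.02, 0.02, 0.02, 0.02, 0.02]}}

```text
time: 35.95
tool_pos: [0.5744, 0.0212, 0.0648]
tcp_rot: [-2.259, -2.181, 0.004]
wrist_force: [0.4, 0.3, -0.7]
width: 0.301
grip_force: 29.7
```

Emit:
{"fn": "jog_arm", "kwargs": {"turn": [[0, 0, 0], [0, 0, 0], [0, 0, 0], [0, 0, 0], [0, 0, 0]], "delta_pos": [[0, 0, 0.01], [0, 0, 0.01], [0, 0, 0], [0, 0, 0], [0, 0, 0]], "gripper": [0.02, 0.02, 0.02, 0.02, 0.02]}}

```text
time: 36.37
tool_pos: [0.5756, 0.0212, 0.046]
tcp_rot: [-2.261, -2.181, 0.0]
wrist_force: [0.0, 0.4, -1.1]
width: 0.299
grip_force: 29.8
```

```bash
python3 - <<'E'
from h import *
im=snap("scene","s5"); o=cv2.imread("pics/s1.png")[:,:,::-1]
for n,i in(("first",o),("now",im)):
    h=hsv(i.copy()); m=((h[...,1]<70)&(h[...,2]>190)); ys,xs=np.nonzero(m[220:243,338:365]); print(n,len(xs),xs.mean()+338,ys.mean()+220)
st(); go(.576,.0212,.017,-2)
E
```

```text
first 144 352.2638888888889 230.91666666666666
now 151 351.78145695364236 230.87417218543047
t36.42 p [0.5759 0.0213 0.0464] F [-1.2 -0.2 -0. ] w 0.0252 g 29.8 psi -2.0
turn [ 0.0005  0.     -0.0007] rows 0.0 shift [-0.0001  0.0001  0.0294] rows 0.7
```

Aligned as before. Lowering to the deck.

Emit:
{"fn": "jog_arm", "kwargs": {"turn": [[0, 0, 0], [0, 0, 0], [0, 0, 0], [0, 0, 0], [0, 0, 0]], "delta_pos": [[0, 0, 0.012], [0, 0, 0.013], [0, 0, 0.0035], [0, 0, 0], [0, 0, 0]], "gripper": [0.02, 0.02, 0.02, 0.02, 0.02]}}

```text
time: 36.83
tool_pos: [0.5749, 0.0217, 0.0164]
tcp_rot: [-2.259, -2.181, 0.002]
wrist_force: [0.3, -0.6, -0.8]
width: 0.296
grip_force: 29.9
```

Emit:
{"fn": "jog_arm", "kwargs": {"turn": [[0, 0, 0], [0, 0, 0], [0, 0, 0], [0, 0, 0], [0, 0, 0], [0, 0, -0.12], [0, 0, -0.12], [0, 0, -0.12], [0, 0, -0.12], [0, 0, -0.12], [0, 0, -0.12], [0, 0, -0.12], [0, 0, -0.12], [0, 0, -0.12], [0, 0, -0.12], [0, 0, -0.12], [0, 0, -0.12], [0, 0, -0.12], [0, 0, -0.011], [0, 0, 0]], "delta_pos": [[0, 0, 0], [0, 0, 0], [0, 0, 0], [0, 0, -0.02], [0, 0, -0.035], [0, 0, -0.035], [0, 0, 0], [0, 0, 0], [0, 0, 0], [0, 0, 0], [0, 0, 0], [0, 0, 0], [0, 0, 0], [0, 0, 0], [0, 0, 0], [0, 0, 0], [0, 0, 0], [0, 0, 0], [0, 0, 0], [0, 0, 0]], "gripper": [0.042, 0.042, 0.042, 0.042, 0.042, 0.042, 0.0854, 0.0854, 0.0854, 0.0854, 0.0854, 0.0854, 0.0854, 0.0854, 0.0854, 0.0854, 0.0854, 0.0854, 0.0854, 0.0854]}}

```text
time: 38.5
tool_pos: [0.5757, 0.0217, 0.1077]
tcp_rot: [0.059, 3.141, 0.0]
wrist_force: [0.2, 0.6, 0.2]
width: 0.995
grip_force: 0.0
```

Emit:
{"fn": "jog_arm", "kwargs": {"turn": [[0, 0, 0], [0, 0, 0], [0, 0, 0], [0, 0, 0], [0, 0, 0], [0, 0, 0]], "delta_pos": [[0.033, 0, 0], [0.0335, 0, 0.017], [0, 0, 0.03], [0, 0, 0], [0, 0, 0], [0, 0, 0]], "gripper": [0.0854, 0.0854, 0.0854, 0.0854, 0.0854, 0.0854]}}

```text
time: 39.0
tool_pos: [0.5109, 0.024, 0.0618]
tcp_rot: [0.057, 3.139, 0.0]
wrist_force: [0.5, 0.1, 0.7]
width: 0.998
grip_force: 0.0
```

```bash
python3 - <<'E'
from h import *
im=snap("scene","s6"); o=cv2.imread("pics/s2.png")[:,:,::-1]
for n,i in(("first",o),("now",im)):
    h=hsv(i.copy()); m=((h[...,1]<45)&(h[...,2]>225)); ys,xs=np.nonzero(m[225:255,335:370]); print(n,len(xs),xs.mean()+335,ys.mean()+225)
st(); go(.5095,.0233,.008,88)
E
```

```text
first 178 351.0561797752809 240.1685393258427
now 179 350.9664804469274 239.82122905027933
t39.05 p [0.5117 0.0239 0.0624] F [0.9 0.7 1. ] w 0.0854 g 0.0 psi 87.9
turn [ 0.0001  0.0034 -0.0009] rows 0.0 shift [ 0.0022 -0.0007  0.0544] rows 1.3
```

Emit:
{"fn": "jog_arm", "kwargs": {"turn": [[0, 0, 0], [0, 0, 0], [0, 0, 0], [0, 0, 0], [0, 0, 0]], "delta_pos": [[0.002, 0, 0.015], [0, 0, 0.02], [0, 0, 0.019], [0, 0, 0], [0, 0, 0]], "gripper": [0.0854, 0.0854, 0.0854, 0.0854, 0.0854]}}

```text
time: 39.47
tool_pos: [0.508, 0.024, 0.007]
tcp_rot: [-0.055, -3.141, -0.0]
wrist_force: [0.8, -0.4, 0.4]
width: 0.997
grip_force: 0.0
```

Emit:
{"fn": "jog_arm", "kwargs": {"turn": [[0, 0, 0], [0, 0, 0], [0, 0, 0], [0, 0, 0], [0, 0, 0], [0, 0, 0], [0, 0, 0], [0, 0, 0], [0, 0, 0], [0, 0, 0], [0, 0, 0], [0, 0, 0], [0, 0, 0], [0, 0, 0]], "delta_pos": [[0, 0, 0], [0, 0, 0], [0, 0, 0], [0, 0, 0], [0, 0, 0], [0, 0, 0], [0, 0, 0], [0, 0, 0], [0, 0, 0], [0, 0, 0], [0, 0, 0], [0, 0, 0], [0, 0, 0], [0, 0, 0]], "gripper": [0.06, 0.055, 0.05, 0.045, 0.04, 0.035, 0.032, 0.029, 0.026, 0.024, 0.024, 0.024, 0.024, 0.024], "grip_force": 25}}

```text
time: 40.63
tool_pos: [0.51, 0.0234, 0.0088]
tcp_rot: [0.054, 3.136, -0.001]
wrist_force: [1.0, -4.5, 7.6]
width: 0.317
grip_force: 24.1
```

Emit:
{"fn": "jog_arm", "kwargs": {"turn": [[0, 0, 0], [0, 0, 0], [0, 0, 0], [0, 0, 0], [0, 0, 0], [0, 0, 0], [0, 0, 0], [0, 0, 0.12], [0, 0, 0.12], [0, 0, 0.12], [0, 0, 0.12], [0, 0, 0.12], [0, 0, 0.12], [0, 0, 0.12], [0, 0, 0.12], [0, 0, 0.12], [0, 0, 0.12], [0, 0, 0.12], [0, 0, 0.12], [0, 0, 0.12]], "delta_pos": [[0, 0, 0], [0, 0, 0], [0, 0, 0], [0, 0, 0], [0, 0, 0], [0, 0, -0.03], [0, 0, -0.04], [0, 0, -0.018], [0, 0, 0], [0, 0, 0], [0, 0, 0], [0, 0, 0], [0, 0, 0], [0, 0, 0], [0, 0, 0], [0, 0, 0], [0, 0, 0], [0, 0, 0], [0, 0, 0], [0, 0, 0]], "gripper": [0.04, 0.055, 0.07, 0.0854, 0.0854, 0.0854, 0.0854, 0.07, 0.043, 0.043, 0.043, 0.043, 0.043, 0.043, 0.043, 0.043, 0.043, 0.043, 0.043, 0.043], "grip_force": 30}}

```text
time: 42.3
tool_pos: [0.5064, 0.0247, 0.0941]
tcp_rot: [-2.253, -2.187, 0.001]
wrist_force: [0.1, -1.2, 0.2]
width: 0.506
grip_force: 0.0
```

Emit:
{"fn": "jog_arm", "kwargs": {"turn": [[0, 0, 0.01], [0, 0, 0], [0, 0, 0], [0, 0, 0], [0, 0, 0], [0, 0, 0]], "delta_pos": [[-0.001, 0.033, 0], [0, 0.036, 0.012], [0, 0, 0.012], [0, 0, 0], [0, 0, 0], [0, 0, 0]], "gripper": [0.043, 0.043, 0.043, 0.043, 0.043, 0.043]}}

```text
time: 42.8
tool_pos: [0.5747, 0.0214, 0.0702]
tcp_rot: [-2.257, -2.182, 0.002]
wrist_force: [-0.4, 0.5, 0.0]
width: 0.506
grip_force: 0.0
```

```bash
python3 - <<'E'
from h import *
st(); go(.5755,.0212,.019,-2)
E
```

```text
t42.80 p [0.5747 0.0214 0.0702] F [-0.4  0.5  0. ] w 0.0432 g 0.0 psi -1.9
turn [-0.0022 -0.0003  0.001 ] rows 0.0 shift [-0.0002  0.0008  0.0512] rows 1.2
```

Emit:
{"fn": "jog_arm", "kwargs": {"turn": [[0, 0, 0], [0, 0, 0], [0, 0, 0], [0, 0, 0], [0, 0, 0], [0, 0, 0], [0, 0, 0], [0, 0, 0], [0, 0, 0], [0, 0, 0]], "delta_pos": [[0, 0, 0.015], [0, 0, 0.02], [0, 0, 0.0155], [0, 0, 0], [0, 0, 0], [0, 0, 0], [0, 0, 0], [0, 0, 0], [0, 0, 0], [0, 0, 0]], "gripper": [0.043, 0.043, 0.043, 0.043, 0.043, 0.02, 0.02, 0.02, 0.02, 0.02]}}

```text
time: 43.63
tool_pos: [0.5775, 0.0211, 0.0219]
tcp_rot: [2.258, 2.182, 0.003]
wrist_force: [-0.5, -0.6, 6.3]
width: 0.302
grip_force: 30.8
```

Emit:
{"fn": "jog_arm", "kwargs": {"turn": [[0, 0, 0], [0, 0, 0], [0, 0, 0], [0, 0, 0.065], [0, 0, 0], [0, 0, 0]], "delta_pos": [[0, 0, -0.02], [0, 0, -0.035], [0, 0, -0.035], [0, 0, 0], [0, 0, 0], [0, 0, 0]], "gripper": [0.02, 0.02, 0.02, 0.02, 0.02, 0.02]}}

```text
time: 44.13
tool_pos: [0.5759, 0.021, 0.1103]
tcp_rot: [2.327, 2.11, 0.0]
wrist_force: [-1.1, -0.1, -0.7]
width: 0.294
grip_force: 30.0
```

```bash
python3 - <<'E'
from h import *
st(); go(.494,.2303,.09,-5.7)
E
```

```text
t44.13 p [0.5759 0.021  0.1103] F [-1.1 -0.1 -0.7] w 0.0251 g 30.0 psi -5.6
turn [ 0.0002 -0.      0.002 ] rows 0.0 shift [ 0.2001 -0.1023  0.0203] rows 5.4
```

Emit:
{"fn": "jog_arm", "kwargs": {"turn": [[0, 0, 0], [0, 0, 0], [0, 0, 0], [0, 0, 0], [0, 0, 0], [0, 0, 0], [0, 0, 0], [0, 0, 0], [0, 0, 0], [0, 0, 0], [0, 0, 0]], "delta_pos": [[0.016, -0.008, 0], [0.032, -0.0165, 0], [0.032, -0.0165, 0], [0.032, -0.0165, 0], [0.032, -0.0165, 0], [0.032, -0.0165, 0], [0.0161, -0.008, 0.01], [0.008, -0.0038, 0.01], [0, 0, 0], [0, 0, 0], [0, 0, 0]], "gripper": [0.02, 0.02, 0.02, 0.02, 0.02, 0.02, 0.02, 0.02, 0.02, 0.02, 0.02]}}

```text
time: 45.05
tool_pos: [0.494, 0.229, 0.0892]
tcp_rot: [-2.329, -2.108, 0.003]
wrist_force: [0.4, 0.6, -1.1]
width: 0.296
grip_force: 30.0
```

```bash
python3 - <<'E'
from h import *
st(); go(.494,.2303,.013,-5.7)
E
```

```text
t45.05 p [0.494  0.229  0.0892] F [ 0.4  0.6 -1.1] w 0.0253 g 30.0 psi -5.7
turn [-0.0014  0.0014  0.0002] rows 0.0 shift [ 0.0013 -0.0001  0.0762] rows 1.8
```

Emit:
{"fn": "jog_arm", "kwargs": {"turn": [[0, 0, 0], [0, 0, 0], [0, 0, 0], [0, 0, 0], [0, 0, 0], [0, 0, 0]], "delta_pos": [[0.0005, 0, 0.025], [0, 0, 0.025], [0, 0, 0.018], [0, 0, 0.008], [0, 0, 0], [0, 0, 0]], "gripper": [0.02, 0.02, 0.02, 0.02, 0.02, 0.02]}}

```text
time: 45.55
tool_pos: [0.4952, 0.2298, 0.0145]
tcp_rot: [2.33, 2.107, 0.001]
wrist_force: [0.5, -0.0, 0.1]
width: 0.3
grip_force: 31.2
```

Emit:
{"fn": "jog_arm", "kwargs": {"turn": [[0, 0, 0], [0, 0, 0], [0, 0, 0], [0, 0, 0], [0, 0, 0], [0, 0, 0], [0, 0, 0], [0, 0, 0], [0, 0, 0]], "delta_pos": [[0, 0, 0.002], [0, 0, 0], [0, 0, 0], [0, 0, 0], [0, 0, 0], [0, 0, -0.03], [0, 0, -0.04], [0, 0, -0.025], [0, 0, 0]], "gripper": [0.02, 0.02, 0.044, 0.044, 0.044, 0.044, 0.044, 0.044, 0.044]}}

```text
time: 46.3
tool_pos: [0.4987, 0.2328, 0.1139]
tcp_rot: [2.325, 2.106, 0.017]
wrist_force: [0.5, 1.0, 1.7]
width: 0.512
grip_force: 0.0
```

```bash
python3 - <<'E'
from h import *
st(); go(.634,-.2193,.06,-5.8)
E
```

```text
t46.30 p [0.4987 0.2328 0.1139] F [0.5 1.  1.7] w 0.0437 g 0.0 psi -5.7
turn [ 0.0103 -0.0056  0.0025] rows 0.1 shift [-0.4361  0.1803  0.0539] rows 11.4
```

Emit:
{"fn": "jog_arm", "kwargs": {"turn": [[0, 0, 0], [0, 0, 0], [0, 0, 0], [0, 0, 0], [0, 0, 0], [0, 0, 0], [0, 0, 0], [0, 0, 0], [0, 0, 0], [0, 0, 0], [0, 0, 0], [0, 0, 0], [0, 0, 0], [0, 0, 0], [0, 0, 0], [0, 0, 0], [0, 0, 0]], "delta_pos": [[-0.02, 0.0083, 0], [-0.034, 0.014, 0], [-0.034, 0.014, 0], [-0.034, 0.014, 0], [-0.034, 0.014, 0], [-0.034, 0.014, 0], [-0.034, 0.014, 0], [-0.034, 0.014, 0], [-0.034, 0.014, 0], [-0.034, 0.014, 0], [-0.034, 0.014, 0], [-0.034, 0.014, 0], [-0.025, 0.01, 0.01], [-0.016, 0.008, 0.02], [0, 0, 0.015], [0, 0, 0], [0, 0, 0]], "gripper": [0.044, 0.044, 0.044, 0.044, 0.044, 0.044, 0.044, 0.044, 0.044, 0.044, 0.044, 0.044, 0.044, 0.044, 0.044, 0.044, 0.044]}}

```text
time: 47.72
tool_pos: [0.6284, -0.2185, 0.0596]
tcp_rot: [-2.325, -2.105, 0.003]
wrist_force: [0.1, 0.8, -0.1]
width: 0.514
grip_force: 0.0
```

```bash
python3 - <<'E'
from h import *
st(); go(.634,-.2193,.009,-5.8)
im=snap("top","t4"); s=snap("scene","s7")
o=np.zeros((600,800,3),np.uint8)
a=crop(im,110,200,125,80,4); b=crop(s,230,90,220,310,1.9)[:589]
o[:a.shape[0],:a.shape[1]]=a; c=cv2.resize(s[95:195,340:445],None,fx=2.7,fy=2.7); o[325:595,:c.shape[1]]=c
d=cv2.resize(s[280:420,220:370],None,fx=1.9,fy=1.9); o[325:325+d.shape[0],500:500+d.shape[1]]=d
cv2.imwrite("pics/c4.png",o[:,:,::-1])
E
```

```text
t47.72 p [ 0.6284 -0.2185  0.0596] F [ 0.1  0.8 -0.1] w 0.0439 g 0.0 psi -5.7
turn [-0.0052 -0.0019  0.0022] rows 0.0 shift [-0.0003  0.0057  0.0506] rows 1.2
```

View pics/c4.png

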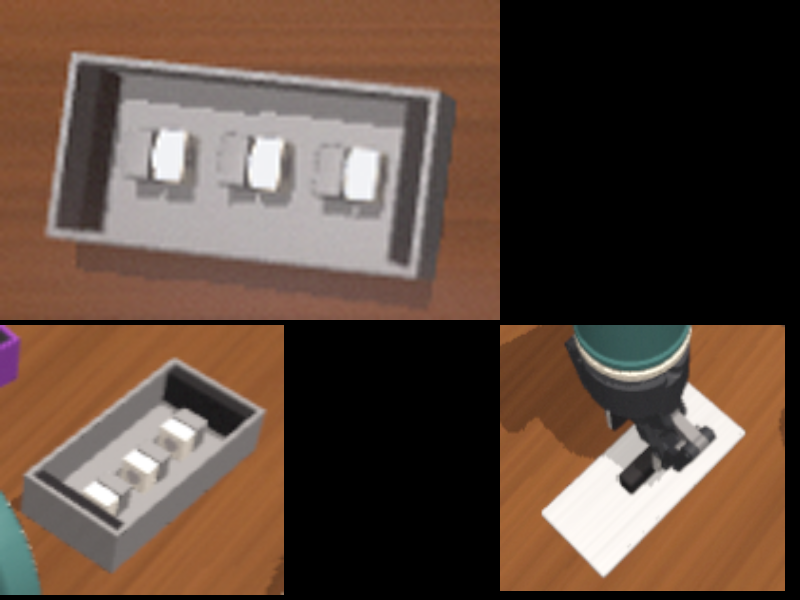

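The three shut filters lie flat in a row in the tray (crop (170,155), (265,162), (360,172)). The gripper stands over the cover's bar.

Emit:
{"fn": "jog_arm", "kwargs": {"turn": [[0, 0, 0.001], [0, 0, 0], [0, 0, 0], [0, 0, 0], [0, 0, 0], [0, 0, 0]], "delta_pos": [[0, 0.004, 0.015], [0, 0, 0.02], [0, 0, 0.007], [0, 0, 0], [0, 0, 0], [0, 0, 0]], "gripper": [0.044, 0.044, 0.044, 0.044, 0.044, 0.044]}}

```text
time: 48.32
tool_pos: [0.6353, -0.2202, 0.0209]
tcp_rot: [2.328, 2.107, 0.001]
wrist_force: [0.3, 0.4, 1.0]
width: 0.515
grip_force: 0.0
```

```bash
python3 - <<'E'
from h import *
st(); go(.634,-.2193,.0115,-5.8)
E
```

```text
t48.32 p [ 0.6353 -0.2202  0.0209] F [0.3 0.4 1. ] w 0.0439 g 0.0 psi -5.7
turn [0.0012 0.0003 0.0016] rows 0.0 shift [ 0.0008 -0.0014  0.0094] rows 0.2
```

Emit:
{"fn": "jog_arm", "kwargs": {"turn": [[0, 0, 0], [0, 0, 0], [0, 0, 0], [0, 0, 0], [0, 0, 0], [0, 0, 0], [0, 0, 0], [0, 0, 0], [0, 0, 0], [0, 0, 0], [0, 0, 0]], "delta_pos": [[0.0005, -0.001, 0.008], [0, 0, 0], [0, 0, 0], [0, 0, 0], [0, 0, 0], [0, 0, 0], [0, 0, 0], [0, 0, 0], [0, 0, 0], [0, 0, 0], [0, 0, 0]], "gripper": [0.044, 0.044, 0.044, 0.01, 0.01, 0.01, 0.01, 0.01, 0.01, 0.01, 0.01], "grip_force": 50}}

```text
time: 49.23
tool_pos: [0.6341, -0.22, 0.0126]
tcp_rot: [2.329, 2.107, 0.001]
wrist_force: [0.6, -0.5, 3.7]
width: 0.175
grip_force: 52.0
```

Emit:
{"fn": "jog_arm", "kwargs": {"turn": [[0, 0, 0], [0, 0, 0], [0, 0, 0], [0, 0, 0], [0, 0, 0], [0, 0, 0], [0, 0, 0], [0, 0, 0]], "delta_pos": [[0, 0, -0.01], [0, 0, -0.02], [0, 0, -0.03], [0, 0, -0.03], [0, 0, -0.02], [0, 0, 0], [0, 0, 0], [0, 0, 0]], "gripper": [0.01, 0.01, 0.01, 0.01, 0.01, 0.01, 0.01, 0.01]}}

```text
time: 49.9
tool_pos: [0.6325, -0.2193, 0.1209]
tcp_rot: [-2.328, -2.106, 0.002]
wrist_force: [-0.4, -0.6, -1.4]
width: 0.171
grip_force: 51.5
```

```bash
python3 - <<'E'
from h import *
st(); go(.499,.280,.10,-5.7)
s=snap("scene","s8"); print()
cv2.imwrite("pics/s8c.png",crop(s,190,180,250,230,2.4)[:,:,::-1])
E
```

```text
t49.90 p [ 0.6325 -0.2193  0.1209] F [-0.4 -0.6 -1.4] w 0.0146 g 51.5 psi -5.7
turn [-0.0022 -0.0006 -0.0005] rows 0.0 shift [ 0.4835 -0.1825  0.0209] rows 12.4
```

View pics/s8c.png

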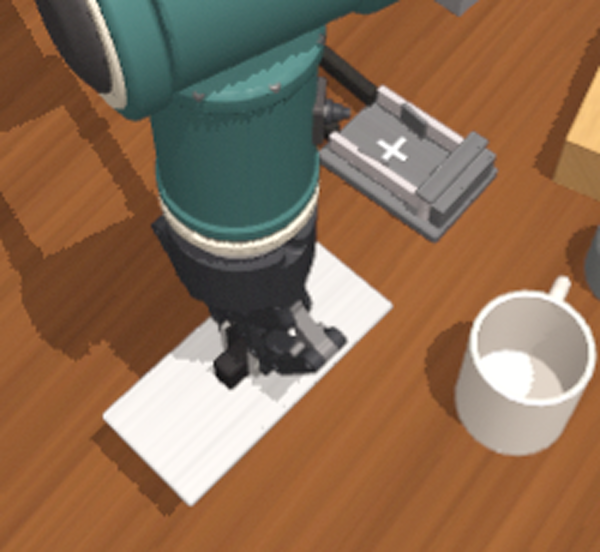

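Emit:
{"fn": "jog_arm", "kwargs": {"turn": [[0, 0, 0], [0, 0, 0], [0, 0, 0], [0, 0, 0], [0, 0, 0], [0, 0, 0], [0, 0, 0], [0, 0, 0], [0, 0, 0], [0, 0, 0], [0, 0, 0], [0, 0, 0], [0, 0, 0], [0, 0, 0], [0, 0, 0], [0, 0, 0], [0, 0, 0], [0, 0, 0], [0, 0, 0]], "delta_pos": [[0.02, -0.0075, 0], [0.036, -0.0136, 0], [0.036, -0.0136, 0], [0.036, -0.0136, 0], [0.036, -0.0136, 0], [0.036, -0.0136, 0], [0.036, -0.0136, 0], [0.036, -0.0136, 0], [0.036, -0.0136, 0], [0.036, -0.0136, 0], [0.036, -0.0136, 0], [0.036, -0.0136, 0], [0.036, -0.0136, 0], [0.02, -0.0075, 0], [0.0115, -0.0043, 0], [0, 0, 0.02], [0, 0, 0], [0, 0, 0], [0, 0, 0]], "gripper": [0.01, 0.01, 0.01, 0.01, 0.01, 0.01, 0.01, 0.01, 0.01, 0.01, 0.01, 0.01, 0.01, 0.01, 0.01, 0.01, 0.01, 0.01, 0.01]}}

```text
time: 51.53
tool_pos: [0.4999, 0.2784, 0.1013]
tcp_rot: [-2.33, -2.106, 0.004]
wrist_force: [0.6, -0.2, -0.8]
width: 0.168
grip_force: 51.4
```

```bash
cat >> h.py <<'E'
def lid(tag,z):
    im=snap("top",tag); h=hsv(im); m=((h[...,1]<40)&(h[...,2]>185)).astype(np.uint8); q=np.zeros_like(m); q[170:300,80:260]=m[170:300,80:260]
    for r in rect("top",q,z,amin=300): print("lid",*r)
E
python3 - <<'E'
from h import *
st(); go(.499,.280,.07,-5.7)
s=snap("scene","s9"); lid("t5",.095)
cv2.imwrite("pics/s9c.png",crop(s,320,60,150,140,4)[:,:,::-1])
E
```

```text
t51.53 p [0.4999 0.2784 0.1013] F [ 0.6 -0.2 -0.8] w 0.0144 g 51.4 psi -5.8
turn [-0.0018  0.0015 -0.0015] rows 0.0 shift [ 0.0015 -0.0011  0.0313] rows 0.8
lid [0.498  0.2391] [0.0779 0.0995] 84.2 [183. 239.]
```

View pics/s9c.png

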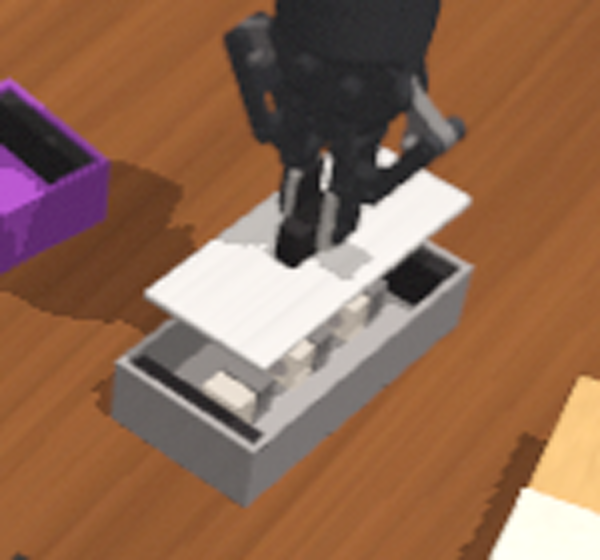

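```bash
python3 - <<'E'
from h import *
p=np.array([[268,364],[147,291],[470,198]])/4+[320,60]
w=plane("scene",p,.096)[:,:2]; print(w.round(4)); c=(w[1]+w[2])/2; print("centre",c.round(4)); 
d=w[2]-w[0]; print(np.degrees(np.arctan2(d[1],d[0])),np.linalg.norm(d),np.linalg.norm(w[1]-w[0]))
E
```

```text
[[0.5321 0.189 ]
 [0.4559 0.1945]
 [0.549  0.3589]]
centre [0.5024 0.2767]
84.32451625863696 0.17070691906149021 0.07645516113539792
```

Emit:
{"fn": "jog_arm", "kwargs": {"turn": [[0, 0, 0], [0, 0, 0], [0, 0, 0], [0, 0, 0], [0, 0, 0], [0, 0, 0]], "delta_pos": [[0.0012, -0.0025, 0.01], [0, 0, 0.018], [0, 0, 0.01], [0, 0, 0], [0, 0, 0], [0, 0, 0]], "gripper": [0.01, 0.01, 0.01, 0.01, 0.01, 0.01]}}

```text
time: 52.13
tool_pos: [0.4983, 0.2811, 0.0644]
tcp_rot: [2.33, 2.107, 0.001]
wrist_force: [-0.8, 0.5, -1.0]
width: 0.174
grip_force: 51.4
```

```bash
python3 - <<'E'
from h import *
st()
s=snap("scene","s10"); lid("t6",.058); t=cv2.imread("pics/t6.png")[:,:,::-1]
o=np.zeros((600,800,3),np.uint8); a=crop(s,340,85,110,105,4.5)[:470,:495]; b=crop(t,110,200,125,85,2.4)
o[:a.shape[0],:a.shape[1]]=a; o[:b.shape[0],500:500+b.shape[1]]=b
cv2.imwrite("pics/c5.png",o[:475,:,::-1])
E
```

```text
t52.13 p [0.4983 0.2811 0.0644] F [-0.8  0.5 -1. ] w 0.0149 g 51.4 psi -5.7
lid [0.4961 0.2425] [0.0775 0.0965] 84.2 [187. 242.]
```

View pics/c5.png

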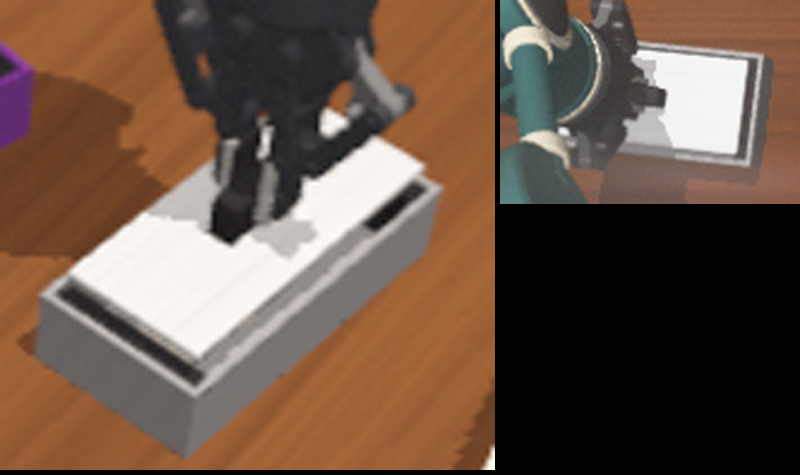

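Emit:
{"fn": "jog_arm", "kwargs": {"turn": [[0, 0, 0], [0, 0, 0], [0, 0, 0], [0, 0, 0], [0, 0, 0], [0, 0, 0]], "delta_pos": [[-0.001, -0.0005, 0.005], [0, 0, 0.004], [0, 0, 0.002], [0, 0, 0], [0, 0, 0], [0, 0, 0]], "gripper": [0.01, 0.01, 0.01, 0.01, 0.01, 0.01]}}

```text
time: 52.73
tool_pos: [0.4973, 0.28, 0.0535]
tcp_rot: [-2.33, -2.108, 0.0]
wrist_force: [-2.3, -1.3, 4.2]
width: 0.172
grip_force: 52.1
```

```bash
python3 - <<'E'
from h import *
st(); lid("t7",.047)
E
```

```text
t52.73 p [0.4973 0.28   0.0535] F [-2.3 -1.3  4.2] w 0.0147 g 52.1 psi -5.7
lid [0.4948 0.2414] [0.0777 0.0968] 84.4 [190. 243.]
```

Emit:
{"fn": "jog_arm", "kwargs": {"turn": [[0, 0, 0], [0, 0, 0], [0, 0, 0], [0, 0, 0]], "delta_pos": [[0, 0, 0.001], [0, 0, 0.001], [0, 0, 0], [0, 0, 0]], "gripper": [0.01, 0.01, 0.01, 0.01]}}

```text
time: 53.12
tool_pos: [0.4972, 0.2801, 0.0506]
tcp_rot: [-2.33, -2.107, 0.0]
wrist_force: [-0.4, 0.5, -1.3]
width: 0.171
grip_force: 51.4
```

Emit:
{"fn": "jog_arm", "kwargs": {"turn": [[0, 0, 0], [0, 0, 0], [0, 0, 0], [0, 0, 0]], "delta_pos": [[0, 0, 0.001], [0, 0, 0.001], [0, 0, 0], [0, 0, 0]], "gripper": [0.01, 0.01, 0.01, 0.01]}}

```text
time: 53.45
tool_pos: [0.4974, 0.2801, 0.0495]
tcp_rot: [-2.33, -2.108, 0.0]
wrist_force: [-1.6, -1.7, 5.4]
width: 0.171
grip_force: 52.2
```

Emit:
{"fn": "jog_arm", "kwargs": {"turn": [[0, 0, 0], [0, 0, 0], [0, 0, 0], [0, 0, 0], [0, 0, 0]], "delta_pos": [[0, 0, 0.0015], [0, 0, 0.0015], [0, 0, 0], [0, 0, 0], [0, 0, 0]], "gripper": [0.01, 0.01, 0.01, 0.01, 0.01]}}

```text
time: 53.87
tool_pos: [0.4975, 0.2802, 0.0493]
tcp_rot: [-2.33, -2.108, 0.0]
wrist_force: [-8.6, -4.3, 22.1]
width: 0.173
grip_force: 54.6
```

```bash
python3 - <<'E'
from h import *
st()
E
```

```text
t53.87 p [0.4975 0.2802 0.0493] F [-8.6 -4.3 22.1] w 0.0148 g 54.6 psi -5.7
```

Emit:
{"fn": "jog_arm", "kwargs": {"turn": [[0, 0, 0], [0, 0, 0], [0, 0, 0], [0, 0, 0], [0, 0, 0], [0, 0, 0], [0, 0, 0], [0, 0, 0], [0, 0, 0], [0, 0, 0], [0, 0, 0], [0, 0, 0], [0, 0, 0], [0, 0, 0], [0, 0, 0], [0, 0, 0], [0, 0, 0], [0, 0, 0]], "delta_pos": [[0, 0, -0.003], [0, 0, 0], [0, 0, 0], [0, 0, 0], [0, 0, 0], [0, 0, -0.02], [0, 0, -0.04], [0, 0, -0.03], [-0.02, 0, 0], [-0.04, 0, 0], [-0.04, 0, 0], [-0.04, 0, 0], [-0.04, 0, 0], [-0.04, 0, 0], [-0.04, 0, 0], [-0.02, 0, 0], [0, 0, 0], [0, 0, 0]], "gripper": [0.01, 0.01, 0.044, 0.044, 0.044, 0.044, 0.044, 0.044, 0.044, 0.044, 0.044, 0.044, 0.044, 0.044, 0.044, 0.044, 0.044, 0.044]}}

```text
time: 55.37
tool_pos: [0.4692, 0.0006, 0.1388]
tcp_rot: [-2.333, -2.104, -0.0]
wrist_force: [0.0, 0.9, 0.4]
width: 0.514
grip_force: 0.0
```

```bash
python3 - <<'E'
from h import *
st(); s=snap("scene","s11"); lid("t8",.043); t=cv2.imread("pics/t8.png")[:,:,::-1]
o=np.zeros((600,800,3),np.uint8); a=crop(s,340,85,110,105,4.5)[:472,:495]; b=crop(t,110,200,125,85,2.4)
o[:a.shape[0],:a.shape[1]]=a; o[:b.shape[0],500:500+b.shape[1]]=b
c=cv2.resize(t,(300,225),interpolation=cv2.INTER_AREA); o[240:465,500:]=c
cv2.imwrite("pics/c6.png",o[:475,:,::-1])
E
```

```text
t55.37 p [0.4692 0.0006 0.1388] F [0.  0.9 0.4] w 0.0439 g 0.0 psi -5.9
lid [0.4993 0.2804] [0.0776 0.1745] 84.2 [170. 241.]
```

View pics/c6.png

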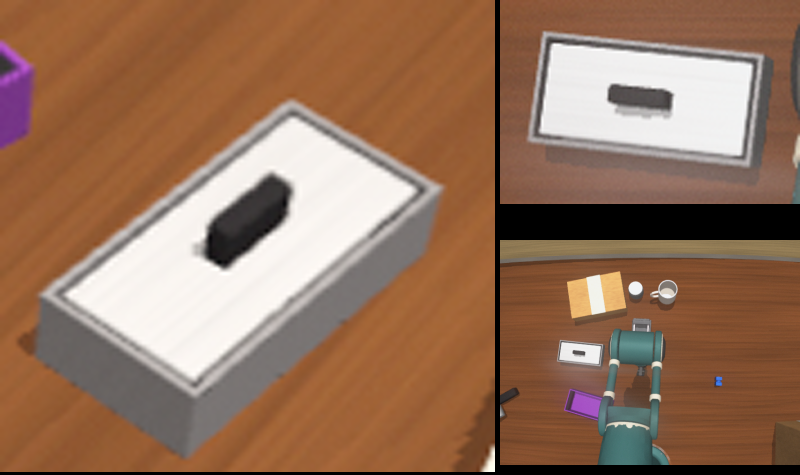

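The cover sits evenly in the rim and flush with it, the filters are inside, and the tin, box and mug have not moved. Handing in.

```bash
python3 -c "
from workcell import ticket
print(ticket.finish_job())"
```

```text
the job is handed in; nothing more can be done
None
```

I snapped all three filters shut in the press and laid them flat in the tray, then pressed the cover down flush with the rim. Its seat gave about 4 mm and then held firm at 22 N, and I handed the job in at about 55 s; no verdict came back.

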